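# Draw a batch of nuts from the hopper and tip it into the bin

## Robot

A 7-joint arm with a two-finger parallel gripper is mounted at the origin on a cart in front of the work surface, level with it; the furniture and walls round the work are solid. World frame = base frame: x ahead of the robot, y to its left, z up, the work surface at z = 0. Lengths are in m, angles in rad, forces in N, time in s.
With the tool pointing down it reaches from about 0.4 to 0.9 m from the base axis. Payload 5.6 kg.
Tool frame: the origin (TCP) lies at the very end of the fingers, on their centre line; the grasp point (between the pads) lies 19 mm behind it; z points along the fingers, y is the line along which they close (so a half turn about z gives the same grasp; the last joint's range is limited). The gripper opens to 92 mm and grips with 3 to 60 N. Pads are 20 mm wide; open, the fingers measure 128 mm over their backs; the gripper's body (75 mm by 189 mm) begins 69 mm behind the grasp point.
Start: joints at [-1.314, 0.468, -0.012, 1.603, 0.006, 1.071, -0.056], TCP at [0.192, 0.621, 0.215] pointing down, gripper open.
Joint ranges: [-2.53, 2.53], [-0.31, 2.02], [-1.57, 1.55], [0.28, 2.44], [-1.29, 4.43], [0.15, 1.84], [-2.92, 2.92]. Speed limits (rad/s): [2.57, 2.57, 3.14, 3.14, 3.14, 3.14, 3.14].

## Interface

Orientations are given as a rotation vector (axis times angle).
In Python, from bench import sense, eyes, finish_job gives the robot as it stands. The module is installed in compiled form; this text tells all that it offers.
- The arm moves only by the tool send_rows, never from a script. Its argument "rows" is a list of rows, each a list of 5 numbers: the closure, from 0 (fully open) to 1 (shut), then the shift along the tool's x, y, z in m, then the turn about the tool's z in rad. A call has 1 to 8 rows; each row shifts and turns the commanded pose from where the row before left it, along the tool's axes as they then stand; what a row does not reach is not made up. A row lasts 1/10 s, in which the tool goes at most 50 mm and 8.59 degrees, less where a joint would pass 70% of its speed; a pose out of reach is approached as far as the arm can. A call with a gripper value outside its range is refused whole. The fingers move at their own pace and stop on an object; the grip force is fixed at half the most. Time passes only in rows, so rows that do not move let the fingers close. It gives the time, the measured TCP pose, the force, the opening and the grip force at its end, in the units of the state.
- sense(): the state, without advancing time (a new reading comes with each control period).
- eyes.grab_frame(name): name is "scene" or "top"; returns the picture (420x560x3 uint8, blue, green, red); there is no depth.
- eyes.calibration(name): a dict with "fx", "fy", "cx", "cy" (pixels), "dist_coeffs" ([k1, k2, p1, p2, k3] as OpenCV has them; the pictures are not rectified), "origin" and "attitude" of the camera in the world. Camera axes: x right, y down, z forward; pixel columns grow to the right and rows downward; lengths in m; the calibration is good to about 2 mm. A picture is of the moment at which its call begins. calibration takes no time and is no camera call.
- finish_job(): hands the job in; it is judged then, once.
The state is a dict: "time_s": time; "joints": joint angles; "qvel": joint speeds; "joint_efforts": joint torques, N m; "ee_pos": TCP position; "orientation": TCP orientation; "contact_force": force on the tool from outside, world axes, zero at the start; "wrist_torque": the same for the moment, N m; "opening": finger opening in m; "grasp_force": force on a finger pad.
Only numpy, scipy, OpenCV 4.12 (cv2) and the standard library are available. Lean on these libraries where they do the work, as an engineer would, in place of code of your own. Each camera call takes 0.05 s, during which the arm holds its last target. There are 200 camera calls.

## Task

Draw the slide gate of the bench hopper right out so that all six hex nuts drop into the catch pan below, then push the gate fully home again. Take the pan by its tail, hook the down-turned lip of its nose over a rim of the black bin, and tip the pan over that rim until all the nuts are in the bin. Then set the empty pan down flat on the bench and let go, without shoving the bin about or disturbing the other things.

Things in the scene. Friction and masses are not known exactly. Their poses are not given: they have to be found in the camera images.
- hopper: Fixed grey sheet-metal hopper, 166 mm tall, upright front with a clear window; origin on the bench under its outlet (56 x 48 mm). x to its back, y to its left, z up. Front face at x = -37 mm from z 67 up; funnel flares to y = +-77, x = 80 at the top. Stand plate z 58-62: x -36 to 65, y -102 to 58; cheeks below it at y = +-58, feet 3 mm high out to y = +-79.
- gate (a joint): Slide gate (3 mm steel blade) under the outlet: 0 = shut, 0.058 m = fully out. It slides along the hopper's -y (to the right), takes about 2 to 3 N, stays where it is left and stops hard at both ends. Starts 0 to 2 mm open. The nuts fall as the outlet is uncovered, all of them by 0.054.
- gate_pull (a point): Centre of the gate's black pull block: 40 mm (hopper x) x 14 mm (hopper y) x 42 mm tall, its top 107 mm above the bench, 21 mm above this point. Moves with the gate; shut, it is 140 mm to the right (-y) of the hopper's origin. Free all round but for the thin blade at its foot, 21 to 24 mm below this point.
- pan_grip (a point): Grip point in the tail of the loose aluminium pan: on its midline, 20 mm above its underside, 25 mm ahead of its tail end. x to its nose, y to its left, z up. Pan 184 mm long, 66 mm wide outside (pinch across), walls 3 mm thick, 36 mm tall, open nose. Floor flat to 116 mm ahead of here, then a 20 degree ramp up. Starts on the bench under the hopper, this point 107 mm in front of the outlet.
- pan: The same pan (about 120 g); origin on its underside 68 mm ahead of pan_grip, same axes. The steel nuts slide in it on slopes over about 20 degrees, so they climb the ramp once the pan is tipped well past 40 degrees.
- pan_notch (a point): Notch under the pan's nose where a rim goes: this point is on the sloping underside (20 degrees, rising to the nose), 147 mm ahead of and 9 mm below pan_grip, 9 mm behind the down-turned lip (66 mm wide, 4 mm thick), whose edge is 5 mm lower than this point. With the pan level it bears on the rim when this point is about 1 mm above the rim's top.
- bin: Black open-topped plastic bin, loose (about 0.7 kg), 170 mm (its x) x 130 mm (its y) outside, walls 4 mm, floor 4 mm thick; origin at the centre of its underside, z up; label plate on its -x side. A rolled rim 7 mm wide runs round its top, 73 mm above the bench.
- bin_rim (a point): Middle of the top of the bin's right-hand long rim (-y side, towards the hopper), 73 mm above the bench; the rim runs along the bin's x, its middle line is 63.5 mm from the bin's centre.
- nut_1_mid (a point): Centre of steel hex nut 1 of 6 (17 mm across flats, 8 mm thick, 12 g); all six lie in the hopper's throat at the start.
- nut_2_mid (a point): Centre of steel hex nut 2 of 6 (17 mm across flats, 8 mm thick, 12 g); all six lie in the hopper's throat at the start.
- nut_3_mid (a point): Centre of steel hex nut 3 of 6 (17 mm across flats, 8 mm thick, 12 g); all six lie in the hopper's throat at the start.
- nut_4_mid (a point): Centre of steel hex nut 4 of 6 (17 mm across flats, 8 mm thick, 12 g); all six lie in the hopper's throat at the start.
- nut_5_mid (a point): Centre of steel hex nut 5 of 6 (17 mm across flats, 8 mm thick, 12 g); all six lie in the hopper's throat at the start.
- nut_6_mid (a point): Centre of steel hex nut 6 of 6 (17 mm across flats, 8 mm thick, 12 g); all six lie in the hopper's throat at the start.
- post_a: Bystander: white cast post with a flange, 76 mm wide, 59 mm tall; origin under its centre.
- disc_a: Bystander: white cast disc, 66 mm wide, 10 mm thick; origin under its centre.
- driver: Bystander: orange screwdriver, 185 mm long, lying along its y; origin under its centre.
Mind the look-alikes: they are no part of the job. Of the things that look like the bin, the larger one is meant.

How it is judged:
On the way, in this order (a step that is already met when the one before it is completed fails the run):
1. The gate is drawn out (more than 40 mm) and all six nuts are in the pan (value of joint gate above 0.04 m and x of nut_1_mid in the frame of pan_grip between -0.024 and 0.16 m and y of nut_1_mid in the frame of pan_grip between -0.033 and 0.033 m and z of nut_1_mid in the frame of pan_grip between -0.02 and 0.022 m and x of nut_2_mid in the frame of pan_grip between -0.024 and 0.16 m and y of nut_2_mid in the frame of pan_grip between -0.033 and 0.033 m and z of nut_2_mid in the frame of pan_grip between -0.02 and 0.022 m and x of nut_3_mid in the frame of pan_grip between -0.024 and 0.16 m and y of nut_3_mid in the frame of pan_grip between -0.033 and 0.033 m and z of nut_3_mid in the frame of pan_grip between -0.02 and 0.022 m and x of nut_4_mid in the frame of pan_grip between -0.024 and 0.16 m and y of nut_4_mid in the frame of pan_grip between -0.033 and 0.033 m and z of nut_4_mid in the frame of pan_grip between -0.02 and 0.022 m and x of nut_5_mid in the frame of pan_grip between -0.024 and 0.16 m and y of nut_5_mid in the frame of pan_grip between -0.033 and 0.033 m and z of nut_5_mid in the frame of pan_grip between -0.02 and 0.022 m and x of nut_6_mid in the frame of pan_grip between -0.024 and 0.16 m and y of nut_6_mid in the frame of pan_grip between -0.033 and 0.033 m and z of nut_6_mid in the frame of pan_grip between -0.02 and 0.022 m), for 0.1 s.
2. The gate is pushed home again (less than 4 mm open) with the nuts still in the pan (value of joint gate below 0.004 m and x of nut_1_mid in the frame of pan_grip between -0.024 and 0.16 m and y of nut_1_mid in the frame of pan_grip between -0.033 and 0.033 m and z of nut_1_mid in the frame of pan_grip between -0.02 and 0.022 m and x of nut_2_mid in the frame of pan_grip between -0.024 and 0.16 m and y of nut_2_mid in the frame of pan_grip between -0.033 and 0.033 m and z of nut_2_mid in the frame of pan_grip between -0.02 and 0.022 m and x of nut_3_mid in the frame of pan_grip between -0.024 and 0.16 m and y of nut_3_mid in the frame of pan_grip between -0.033 and 0.033 m and z of nut_3_mid in the frame of pan_grip between -0.02 and 0.022 m and x of nut_4_mid in the frame of pan_grip between -0.024 and 0.16 m and y of nut_4_mid in the frame of pan_grip between -0.033 and 0.033 m and z of nut_4_mid in the frame of pan_grip between -0.02 and 0.022 m and x of nut_5_mid in the frame of pan_grip between -0.024 and 0.16 m and y of nut_5_mid in the frame of pan_grip between -0.033 and 0.033 m and z of nut_5_mid in the frame of pan_grip between -0.02 and 0.022 m and x of nut_6_mid in the frame of pan_grip between -0.024 and 0.16 m and y of nut_6_mid in the frame of pan_grip between -0.033 and 0.033 m and z of nut_6_mid in the frame of pan_grip between -0.02 and 0.022 m), for 0.1 s.
3. The pan's nose is set on a rim of the bin: they touch, with the notch at that rim (within 14 mm sideways) (contact force between pan and bin above 0.1 N and ((x of pan_notch in the frame of bin between -0.09 and 0.09 m and y of pan_notch in the frame of bin between -0.0775 and -0.0495 m) or (x of pan_notch in the frame of bin between -0.09 and 0.09 m and y of pan_notch in the frame of bin between 0.0495 and 0.0775 m) or (x of pan_notch in the frame of bin between -0.0975 and -0.0695 m and y of pan_notch in the frame of bin between -0.07 and 0.07 m) or (x of pan_notch in the frame of bin between 0.0695 and 0.0975 m and y of pan_notch in the frame of bin between -0.07 and 0.07 m)) and z of pan_notch in the frame of bin between 0.058 and 0.088 m and x of nut_1_mid in the frame of pan_grip between -0.024 and 0.16 m and y of nut_1_mid in the frame of pan_grip between -0.033 and 0.033 m and z of nut_1_mid in the frame of pan_grip between -0.02 and 0.022 m and x of nut_2_mid in the frame of pan_grip between -0.024 and 0.16 m and y of nut_2_mid in the frame of pan_grip between -0.033 and 0.033 m and z of nut_2_mid in the frame of pan_grip between -0.02 and 0.022 m and x of nut_3_mid in the frame of pan_grip between -0.024 and 0.16 m and y of nut_3_mid in the frame of pan_grip between -0.033 and 0.033 m and z of nut_3_mid in the frame of pan_grip between -0.02 and 0.022 m and x of nut_4_mid in the frame of pan_grip between -0.024 and 0.16 m and y of nut_4_mid in the frame of pan_grip between -0.033 and 0.033 m and z of nut_4_mid in the frame of pan_grip between -0.02 and 0.022 m and x of nut_5_mid in the frame of pan_grip between -0.024 and 0.16 m and y of nut_5_mid in the frame of pan_grip between -0.033 and 0.033 m and z of nut_5_mid in the frame of pan_grip between -0.02 and 0.022 m and x of nut_6_mid in the frame of pan_grip between -0.024 and 0.16 m and y of nut_6_mid in the frame of pan_grip between -0.033 and 0.033 m and z of nut_6_mid in the frame of pan_grip between -0.02 and 0.022 m), for 0.05 s.
4. The pan is tipped (more than 35 degrees) about that rim, the notch still at it (angle between pan_grip's own z axis and vertical above 0.61 rad and ((x of pan_notch in the frame of bin between -0.09 and 0.09 m and y of pan_notch in the frame of bin between -0.0775 and -0.0495 m) or (x of pan_notch in the frame of bin between -0.09 and 0.09 m and y of pan_notch in the frame of bin between 0.0495 and 0.0775 m) or (x of pan_notch in the frame of bin between -0.0975 and -0.0695 m and y of pan_notch in the frame of bin between -0.07 and 0.07 m) or (x of pan_notch in the frame of bin between 0.0695 and 0.0975 m and y of pan_notch in the frame of bin between -0.07 and 0.07 m)) and z of pan_notch in the frame of bin between 0.058 and 0.088 m), for 0.1 s.
At the end, for the whole second after the job is handed in: All six nuts lie in the bin (inside its walls, below its rim), the gate is shut (less than 4 mm open), the bin stands level on the bench, and the pan stands flat on the bench (within 7 degrees, its underside within 12 mm of the bench), at rest and released (x of nut_1_mid in the frame of bin between -0.083 and 0.083 m and y of nut_1_mid in the frame of bin between -0.063 and 0.063 m and z of nut_1_mid in the frame of bin between 0 and 0.062 m and x of nut_2_mid in the frame of bin between -0.083 and 0.083 m and y of nut_2_mid in the frame of bin between -0.063 and 0.063 m and z of nut_2_mid in the frame of bin between 0 and 0.062 m and x of nut_3_mid in the frame of bin between -0.083 and 0.083 m and y of nut_3_mid in the frame of bin between -0.063 and 0.063 m and z of nut_3_mid in the frame of bin between 0 and 0.062 m and x of nut_4_mid in the frame of bin between -0.083 and 0.083 m and y of nut_4_mid in the frame of bin between -0.063 and 0.063 m and z of nut_4_mid in the frame of bin between 0 and 0.062 m and x of nut_5_mid in the frame of bin between -0.083 and 0.083 m and y of nut_5_mid in the frame of bin between -0.063 and 0.063 m and z of nut_5_mid in the frame of bin between 0 and 0.062 m and x of nut_6_mid in the frame of bin between -0.083 and 0.083 m and y of nut_6_mid in the frame of bin between -0.063 and 0.063 m and z of nut_6_mid in the frame of bin between 0 and 0.062 m and value of joint gate below 0.004 m and angle between pan_grip's own z axis and vertical below 0.12 rad and height (world z) of each of pan, bin below 0.012 m and linear speed of pan below 0.02 m/s and angle between bin's own z axis and vertical below 0.1 rad); the robot touches nothing.
It fails at once if The bin is shoved more than 50 mm or tipped more than 15 degrees (distance of bin from where it was at the start of the episode above 0.05 m or angle between bin's own z axis and vertical above 0.26 rad).
It fails at once if A bystander (post, disc or screwdriver) is moved more than 30 mm (distance of any of post_a, disc_a, driver from where it was at the start of the episode above 0.03 m).
It also fails if it takes over 72 s, if anything falls off the work surface, if the arm or the gripper's body presses on something with over 40 N, if the wrist force passes 120 N, or if a joint passes its speed limit or range.

## Working session

There is one attempt and no reset: what is moved stays moved. The work goes in short steps, Python scripts to look and compute and a tool call to move; the robot and the scene stay as the last step left them, time stands still between calls to the robot, and variables do not carry over. Pictures are saved under pics/ and viewed, at most 10 in all, crops included, and the job is handed in when it is done.

Besides the shell and the picture viewer there is one more tool, called as name(argument=value, ...) on one line, values as JSON. send_rows: Moves the arm, as the interface text tells. Its arguments: {"type":"object","properties":{"rows":{"type":"array","items":{"type":"array","items":{"type":"number"}}}},"required":["rows"]}

```bash
mkdir -p pics; cat > h.py <<'E'
import numpy as np,cv2
from bench import sense,eyes,finish_job
from scipy.spatial.transform import Rotation as R
def cal(n):
    c=eyes.calibration(n);K=np.array([[c['fx'],0,c['cx']],[0,c['fy'],c['cy']],[0,0,1.]])
    a=np.array(c['attitude'],float)
    A=a if a.shape==(3,3) else (R.from_rotvec(a).as_matrix() if a.size==3 else R.from_quat(a).as_matrix())
    return K,np.array(c['dist_coeffs'],float),np.array(c['origin'],float),A
def ray(n,uv):
    K,d,o,A=cal(n);p=cv2.undistortPoints(np.array([[uv]],float),K,d)[0,0]
    return o,A@np.array([p[0],p[1],1])
def onz(n,uv,z):
    o,r=ray(n,uv);return o+r*(z-o[2])/r[2]
def proj(n,X):
    K,d,o,A=cal(n);return cv2.projectPoints((np.array(X,float).reshape(-1,3)-o)@A,np.zeros(3),np.zeros(3),K,d)[0][:,0]
E
python3 - <<'E'
from h import *
for n in('scene','top'):
    cv2.imwrite(f'pics/{n}0.png',eyes.grab_frame(n));print(eyes.calibration(n))
s=sense();print(s['ee_pos'],s['orientation'],s['opening'],R.from_rotvec(s['orientation']).as_matrix().round(3))
E
```

```text
{'fx': 501.66475458862334, 'fy': 501.66475458862334, 'cx': 281.93830767953995, 'cy': 206.91069600928898, 'dist_coeffs': array([-0.00660028,  0.        ,  0.        ,  0.        ,  0.        ]), 'origin': array([-0.58465705, -0.42959667,  0.79001414]), 'attitude': array([-1.84035203,  1.11604589, -0.62760515])}
{'fx': 407.3962815670992, 'fy': 407.3962815670992, 'cx': 286.2571496539607, 'cy': 208.83579304286218, 'dist_coeffs': array([0.00134644, 0.        , 0.        , 0.        , 0.        ]), 'origin': array([0.40290427, 0.21695011, 1.369786  ]), 'attitude': array([-2.18028382,  2.17523189, -0.12644373])}
[0.1918644  0.62050007 0.21373342] [-4.69190281e-01 -3.10621651e+00  2.46273642e-03] 0.0919094546473495 [[-0.955  0.295 -0.   ]
 [ 0.295  0.955 -0.002]
 [-0.    -0.002 -1.   ]]
```

View pics/scene0.png

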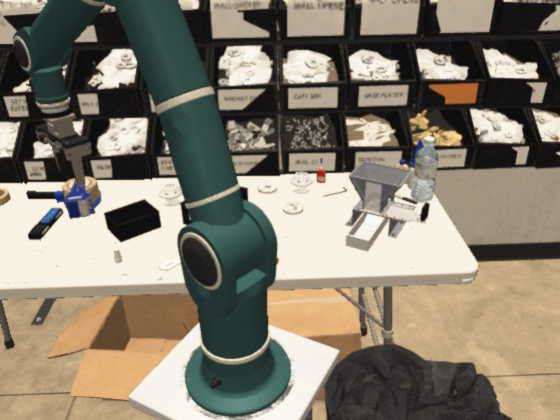

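View pics/top0.png

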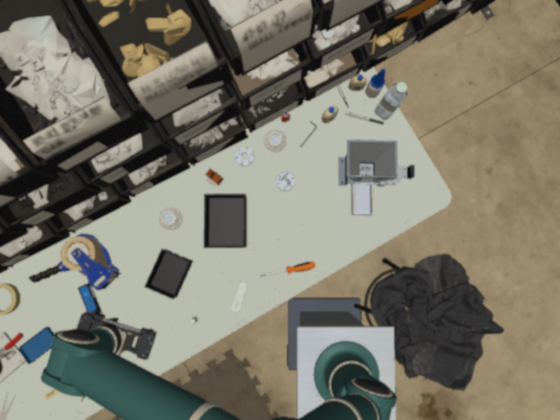

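The top view shows two black bins, at (225,221) and (170,273); the first is larger, so it is the one meant. The hopper is at (372,160), the pan at (362,198), and the gate pull, black, at (410,172). I'll confirm these in one enlarged crop and measure.

```bash
python3 - <<'E'
from h import *
im=cv2.imread('pics/top0.png')
a=cv2.resize(im[130:290,140:240],None,fx=3.5,fy=3.5,interpolation=cv2.INTER_CUBIC)
b=cv2.resize(im[130:225,335:425],None,fx=4.9,fy=4.9,interpolation=cv2.INTER_CUBIC)
H=max(a.shape[0],b.shape[0]);c=np.zeros((H,a.shape[1]+b.shape[1],3),np.uint8)
c[:a.shape[0],:a.shape[1]]=a;c[:b.shape[0],a.shape[1]:]=b
cv2.imwrite('pics/crop1.png',c);print(c.shape)
g=im.max(2);m=((g<75)*255).astype(np.uint8)
for x0,x1,y0,y1,z in((195,255,185,257,.073),(140,197,240,305,.07),(403,422,160,184,.107)):
    k=np.zeros_like(m);k[y0:y1,x0:x1]=m[y0:y1,x0:x1]
    cs=cv2.findContours(k,cv2.RETR_EXTERNAL,cv2.CHAIN_APPROX_NONE)[0];q=max(cs,key=cv2.contourArea)
    r=cv2.minAreaRect(q);P=np.array([onz('top',p,z) for p in cv2.boxPoints(r)])
    print('box',np.array(r[0]).round(1),r[1],r[2],'corners',P[:,:2].round(3).tolist(),'mid',P.mean(0).round(4),np.linalg.norm(P[1]-P[0]).round(3),np.linalg.norm(P[2]-P[1]).round(3))
E
```

```text
(560, 791, 3)
box [225.  220.5] (51.0, 40.0) 90.0 corners [[0.577, 0.456], [0.577, 0.328], [0.414, 0.327], [0.414, 0.453]] mid [0.4955 0.391  0.073 ] 0.128 0.163
box [168.3 273.5] (32.4421501159668, 41.95961380004883) 24.443954467773438 corners [[0.29, 0.638], [0.409, 0.588], [0.367, 0.494], [0.248, 0.545]] mid [0.3283 0.5662 0.07  ] 0.129 0.103
box [410.5 171.5] (11.0, 5.0) 90.0 corners [[0.667, -0.188], [0.667, -0.204], [0.632, -0.203], [0.632, -0.187]] mid [ 0.6493 -0.1958  0.107 ] 0.016 0.035
```

View pics/crop1.png

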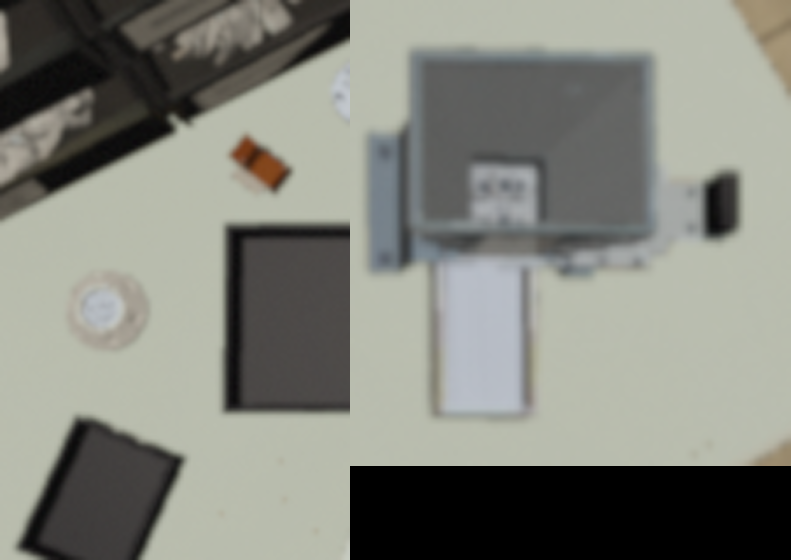

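The crop confirms the larger bin: upright, about 167 x 130 mm. The other is smaller and turned by 24°. Next I'll measure the hopper, pan and bin edges by line fits.

```bash
cat >> h.py <<'E'
def edge(im,n,z,vert,lo,hi,a,b):
    """strongest-gradient edge between pixels a..b on scan lines lo..hi -> world points at height z"""
    g=cv2.GaussianBlur(im,(3,3),0).astype(float);P=[]
    for k in range(lo,hi):
        l=g[k,a:b] if vert else g[a:b,k]
        d=np.abs(np.diff(l,axis=0)).sum(1);i=int(d.argmax())
        if 0<i<len(d)-1:
            den=d[i-1]-2*d[i]+d[i+1];o=.5*(d[i-1]-d[i+1])/den if den else 0
            p=a+i+.5+o;P.append(onz(n,(p,k) if vert else (k,p),z))
    P=np.array(P)[:,:2];t,v=(P[:,0],P[:,1]) if vert else (P[:,1],P[:,0])
    for _ in range(3):
        c=np.polyfit(t,v,1);e=abs(np.polyval(c,t)-v);ok=e<max(.0015,2*np.median(e));t,v=t[ok],v[ok]
    return c,np.degrees(np.arctan(c[0])).round(2),np.median(t).round(4),np.polyval(c,np.median(t)).round(4),len(t)
E
python3 - <<'E'
from h import *
im=cv2.imread('pics/top0.png')
for nm,a in dict(hopL=(.166,1,145,173,343,352),hopR=(.166,1,145,165,393,402),hopBack=(.166,0,353,392,136,145),hopFront=(.166,0,353,392,173,181),
 panL=(.036,1,187,212,348,356),panR=(.036,1,187,212,368,377),panTail=(.036,0,355,368,210,218),
 binL=(.073,1,200,242,200,209),binR=(.073,1,200,242,241,250),binFar=(.073,0,210,241,191,199),binNear=(.073,0,210,241,243,252),
 pullR=(.107,1,167,176,411,417),pullBack=(.107,0,409,413,162,169),pullFront=(.107,0,409,413,174,181)).items():
    try:print(nm,edge(im,'top',*a)[1:])
    except Exception as e:print(nm,e)
E
```

```text
hopL (np.float64(-3.82), np.float64(0.6766), np.float64(0.0185), 28)
hopR (np.float64(-0.18), np.float64(0.6897), np.float64(-0.1354), 20)
hopBack (np.float64(1.23), np.float64(-0.0681), np.float64(0.7322), 35)
hopFront (np.float64(0.22), np.float64(-0.0267), np.float64(0.621), 17)
panL (np.float64(0.02), np.float64(0.58), np.float64(-0.0163), 19)
panR (np.float64(-0.45), np.float64(0.5702), np.float64(-0.0791), 25)
panTail (np.float64(0.15), np.float64(-0.051), np.float64(0.5225), 13)
binL (np.float64(0.55), np.float64(0.4948), np.float64(0.458), 42)
binR (np.float64(0.57), np.float64(0.4951), np.float64(0.3237), 42)
binFar (np.float64(-0.51), np.float64(0.3924), np.float64(0.581), 31)
binNear (np.float64(0.01), np.float64(0.3896), np.float64(0.4099), 31)
pullR (np.float64(-2.42), np.float64(0.6509), np.float64(-0.2063), 9)
pullBack (np.float64(-22.11), np.float64(-0.1964), np.float64(0.6696), 4)
pullFront (np.float64(-12.98), np.float64(-0.1953), np.float64(0.6296), 4)
```

```bash
python3 - <<'E'
from h import *
im=cv2.imread('pics/scene0.png')
cv2.imwrite('pics/crop2.png',cv2.resize(im[155:260,330:450],None,fx=5.5,fy=5.5,interpolation=cv2.INTER_CUBIC))
hx,hy=.6535,-.0585
pts=dict(topFL=(hx-.037,hy+.077,.166),topFR=(hx-.037,hy-.077,.166),topBR=(hx+.08,hy-.077,.166),pullT=(hx,hy-.140,.107),tailL=(.5225,-.0145,.036),tailR=(.5225,-.0795,.036),tailLb=(.5225,-.0145,0),tailRb=(.5225,-.0795,0),foot=(hx-.037,hy+.079,0))
for k,v in pts.items():
    p=proj('scene',v)[0];print(k,p.round(1),'crop',((p-[330,155])*5.5).round(0),'top',proj('top',v)[0].round(1))
E
```

```text
topFL [346.3 175.2] crop [ 90. 111.] top [346.  178.2]
topFR [399.9 186.3] crop [385. 172.] top [397.1 178.4]
topBR [411.8 169.5] crop [450.  80.] top [396.1 140.3]
pullT [424.2 204.5] crop [518. 272.] top [411.3 170.2]
tailL [342.6 233.2] crop [ 70. 430.] top [350.  213.3]
tailR [364.9 238.9] crop [192. 462.] top [369.6 213.3]
tailLb [342.1 244. ] crop [ 67. 489.] top [348.1 214.2]
tailRb [364.1 249.9] crop [188. 522.] top [367.3 214.3]
foot [343.1 225.2] crop [ 72. 386.] top [337.5 186.7]
```

View pics/crop2.png

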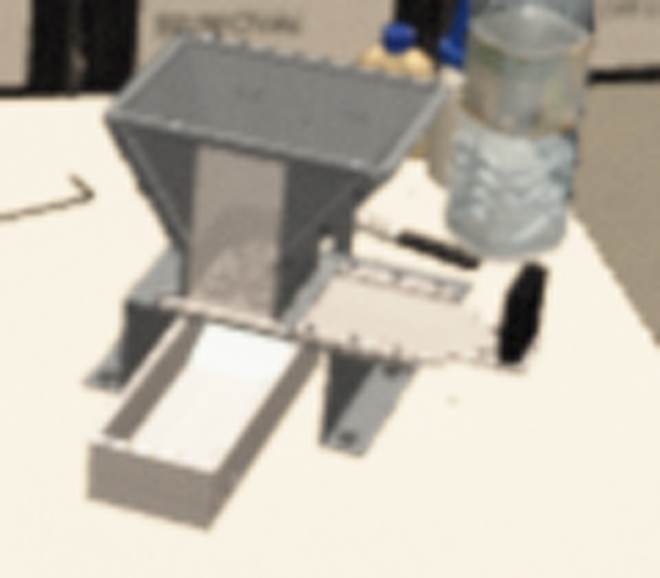

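The scene crop agrees with the top view to about 5 mm: hopper origin about (0.653,-0.059), pull about (0.652,-0.20), pan grip about (0.547,-0.05). I'll move above the pull next.

send_rows(rows=[[0, 0, 0, -0.02, -0.15], [0.5, 0, 0, -0.02, -0.15], [0.5, -0.023, -0.041, 0, 0], [0.5, -0.023, -0.041, 0, 0], [0.5, -0.023, -0.041, 0, 0], [0.5, -0.023, -0.041, 0, 0], [0.5, -0.023, -0.041, 0, 0], [0.5, -0.023, -0.041, 0, 0]])

```text
time_s: 0.9
ee_pos: [0.3306, 0.373, 0.2544]
orientation: [0.0, -3.141, 0.0]
contact_force: [0.9, 0.2, -0.2]
opening: 0.0462
grasp_force: 0.0
```

send_rows(rows=[[0.5, -0.023, -0.041, 0, 0], [0.5, -0.023, -0.041, 0, 0], [0.5, -0.023, -0.041, 0, 0], [0.5, -0.023, -0.041, 0, 0], [0.5, -0.023, -0.041, 0, 0], [0.5, -0.023, -0.041, 0, 0], [0.5, -0.023, -0.041, 0, 0], [0.5, -0.023, -0.041, 0, 0]])

```text
time_s: 1.7
ee_pos: [0.5145, 0.0453, 0.2546]
orientation: [0.0, -3.142, -0.0]
contact_force: [1.4, 1.1, 0.8]
opening: 0.0462
grasp_force: 0.0
```

send_rows(rows=[[0.5, -0.023, -0.041, 0, 0], [0.5, -0.023, -0.041, 0, 0], [0.5, -0.023, -0.041, 0, 0], [0.5, -0.023, -0.041, 0, 0], [0.5, -0.023, -0.041, 0, 0], [0.5, -0.023, -0.041, 0, 0], [0.5, 0, 0, 0, 0], [0.5, 0, 0, 0, 0]])

```text
time_s: 2.5
ee_pos: [0.6515, -0.2, 0.2533]
orientation: [-0.003, -3.14, -0.0]
contact_force: [0.3, 1.0, -0.9]
opening: 0.0458
grasp_force: 0.0
```

send_rows(rows=[[0.5, 0, 0, 0.045, 0], [0.5, 0, 0, 0.045, 0], [0.5, 0, 0, 0.04, 0], [0.5, 0, 0, 0.02, 0], [0.5, 0, 0, 0.012, 0], [0.5, 0, 0, 0, 0]])

```text
time_s: 3.1
ee_pos: [0.6513, -0.1969, 0.0913]
orientation: [0.003, -3.139, -0.002]
contact_force: [0.1, -0.8, 0.1]
opening: 0.0458
grasp_force: 0.0
```

send_rows(rows=[[1, 0, 0, 0, 0], [1, 0, 0, 0, 0], [1, 0, 0, 0, 0], [1, 0, 0, 0, 0], [1, 0, 0, 0, 0]])

```text
time_s: 3.6
ee_pos: [0.6527, -0.1999, 0.0937]
orientation: [0.001, 3.139, -0.002]
contact_force: [0.5, -1.8, 2.9]
opening: 0.0136
grasp_force: 30.0
```

send_rows(rows=[[1, 0, -0.01, 0, 0], [1, 0, -0.012, 0, 0], [1, 0, -0.012, 0, 0], [1, 0, -0.012, 0, 0], [1, 0, -0.008, 0, 0], [1, 0, 0, 0, 0], [1, 0, 0, 0, 0], [1, 0, 0, 0, 0]])

```text
time_s: 4.4
ee_pos: [0.6522, -0.2546, 0.0937]
orientation: [0.002, 3.141, -0.003]
contact_force: [-1.8, -3.2, 5.0]
opening: 0.0136
grasp_force: 30.0
```

```bash
python3 - <<'E'
from h import *
t=eyes.grab_frame('top');s=eyes.grab_frame('scene')
a=cv2.resize(t[135:225,335:435],None,fx=4,fy=4,interpolation=cv2.INTER_CUBIC);b=cv2.resize(s[160:250,335:435],None,fx=4,fy=4,interpolation=cv2.INTER_CUBIC)
cv2.imwrite('pics/g1.png',np.hstack([a,b]));print(sense()['ee_pos'],sense()['contact_force'],proj('top',(.68,-.06,.02)))
E
```

```text
[ 0.65215153 -0.2544762   0.09368385] [-1.81305043 -1.43598328  4.65687665] [[361.93936448 167.26231022]]
```

View pics/g1.png

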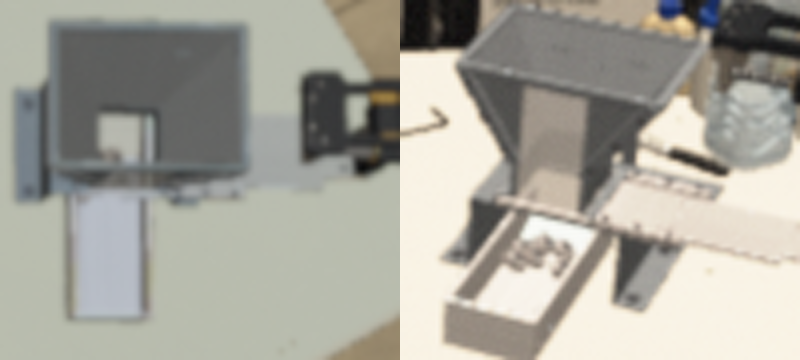

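The scene view shows the throat empty and the nuts piled in the pan at crop (540,245). I'll push the gate home now.

send_rows(rows=[[1, 0, 0.01, 0, 0], [1, 0, 0.012, 0, 0], [1, 0, 0.012, 0, 0], [1, 0, 0.012, 0, 0], [1, 0, 0.008, 0, 0], [1, 0, 0.002, 0, 0], [1, 0, 0, 0, 0], [1, 0, 0, 0, 0]])

```text
time_s: 5.3
ee_pos: [0.6527, -0.1998, 0.0937]
orientation: [0.002, 3.139, -0.007]
contact_force: [-0.1, -6.8, 4.4]
opening: 0.0139
grasp_force: 30.0
```

send_rows(rows=[[1, 0, 0.002, 0, 0], [1, 0, 0, 0, 0], [1, 0, 0, 0, 0]])

```text
time_s: 5.6
ee_pos: [0.6527, -0.1998, 0.0937]
orientation: [0.004, 3.138, -0.011]
contact_force: [1.2, -10.4, 3.8]
opening: 0.0137
grasp_force: 30.0
```

send_rows(rows=[[1, 0, -0.003, 0, 0], [0.5, 0, 0, 0, 0], [0.5, 0, 0, 0, 0], [0.5, 0, 0, 0, 0], [0.5, 0, 0, -0.03, 0], [0.5, 0, 0, -0.05, 0], [0.5, 0, 0, -0.05, 0], [0.5, 0, 0, -0.03, 0]])

```text
time_s: 6.4
ee_pos: [0.6532, -0.1975, 0.2565]
orientation: [-0.002, 3.138, -0.001]
contact_force: [1.2, 0.1, 0.0]
opening: 0.0458
grasp_force: 0.0
```

send_rows(rows=[[0, 0.026, 0.037, 0, 0], [0, 0.026, 0.037, 0, 0], [0, 0.026, 0.037, 0, 0], [0, 0.027, 0.037, 0, 0], [0, 0, 0, 0, 0], [0, 0, 0, 0, 0]])

```text
time_s: 7.0
ee_pos: [0.5468, -0.0484, 0.2528]
orientation: [-0.005, 3.141, 0.001]
contact_force: [0.7, -0.2, 0.6]
opening: 0.0908
grasp_force: 0.0
```

```bash
python3 - <<'E'
from h import *
t=eyes.grab_frame('top');s=eyes.grab_frame('scene')
a=cv2.resize(t[135:225,335:435],None,fx=4,fy=4,interpolation=cv2.INTER_CUBIC);b=cv2.resize(s[160:250,335:435],None,fx=4,fy=4,interpolation=cv2.INTER_CUBIC)
cv2.imwrite('pics/g2.png',np.hstack([a,b]));print(sense()['ee_pos'],sense()['contact_force'])
E
```

```text
[ 0.54754782 -0.05059042  0.25269638] [-0.04372465 -0.22667809 -0.46018855]
```

View pics/g2.png

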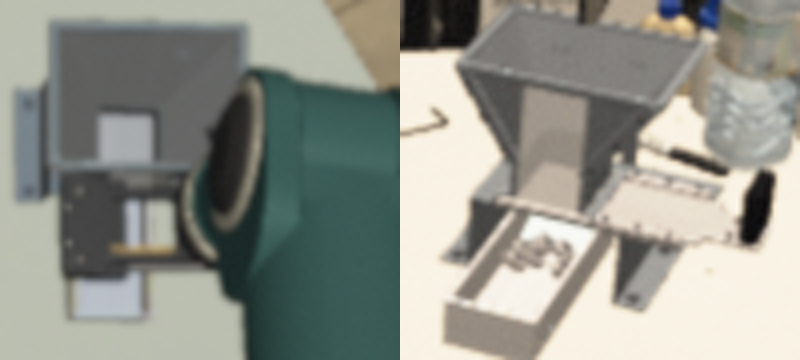

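The gate is shut: the pull is back at its start and the outlet is covered. The nuts are still in the pan. I'll go down on the pan's tail.

send_rows(rows=[[0, 0, 0, 0.05, 0], [0, 0, 0, 0.05, 0], [0, 0, 0, 0.05, 0], [0, 0, 0, 0.05, 0], [0, 0, 0, 0.03, 0], [0, 0, 0, 0.012, 0], [0, 0, 0, 0.005, 0], [0, 0, 0, 0, 0]])

```text
time_s: 7.9
ee_pos: [0.548, -0.0507, 0.006]
orientation: [0.001, 3.141, -0.001]
contact_force: [-0.1, 0.7, -0.1]
opening: 0.0915
grasp_force: 0.0
```

send_rows(rows=[[0.25, 0, 0, 0, 0], [0.25, 0, 0, 0, 0], [0.25, 0, 0, 0, 0], [0.31, 0, 0, 0, 0], [0.31, 0, 0, 0, 0], [0.31, 0, 0, 0, 0]])

```text
time_s: 8.5
ee_pos: [0.5478, -0.05, 0.0066]
orientation: [-0.001, 3.14, 0.0]
contact_force: [-1.6, -0.7, 6.3]
opening: 0.0665
grasp_force: 29.5
```

send_rows(rows=[[0.31, 0, 0, -0.005, 0], [0.31, 0, 0, -0.005, 0], [0.31, 0.02, 0, 0, 0], [0.31, 0.025, 0, 0, 0], [0.31, 0.025, 0, 0, 0], [0.31, 0.02, 0, 0, 0], [0.31, 0.012, 0, 0, 0], [0.31, 0, 0, 0, 0]])

```text
time_s: 9.3
ee_pos: [0.4436, -0.0499, 0.0157]
orientation: [-0.0, -3.14, -0.001]
contact_force: [0.3, -0.6, -1.5]
opening: 0.0668
grasp_force: 29.6
```

```bash
python3 - <<'E'
from h import *
t=eyes.grab_frame('top');s=eyes.grab_frame('scene')
st=sense();x,y,z=st['ee_pos'];print(x,y,z,st['contact_force'],st['wrist_torque'],st['opening'])
for n,im,B in(('top',t,(170,250,320,420)),('scene',s,(175,265,300,400))):
    for q in((x-.025,y,z+.034),(x+.159,y-.033,z+.035),(x+.159,y+.033,z+.035),(x+.159,y+.033,z+.015)):print(n,proj(n,q)[0].round(1),(4*(proj(n,q)[0]-[B[2],B[0]])).round())
a=cv2.resize(t[170:260,320:420],None,fx=4,fy=4,interpolation=cv2.INTER_CUBIC);b=cv2.resize(s[175:265,300:400],None,fx=4,fy=4,interpolation=cv2.INTER_CUBIC)
cv2.imwrite('pics/g3.png',np.hstack([a,b]))
E
```

```text
0.44643987504097327 -0.04995298852911529 0.015938568343897792 [ 0.46897811 -0.03684627 -1.33995521] [ 0.01172425  0.09604939 -0.03588215] 0.06664955530273291
top [362.1 244. ] [168. 296.]
top [371.2 187.8] [205.  71.]
top [351.1 187.7] [125.  71.]
top [350.1 188.6] [120.  74.]
scene [340.9 250.9] [163. 304.]
scene [376.6 220.4] [306. 181.]
scene [354.6 215.1] [218. 160.]
scene [354.2 221. ] [217. 184.]
```

View pics/g3.png

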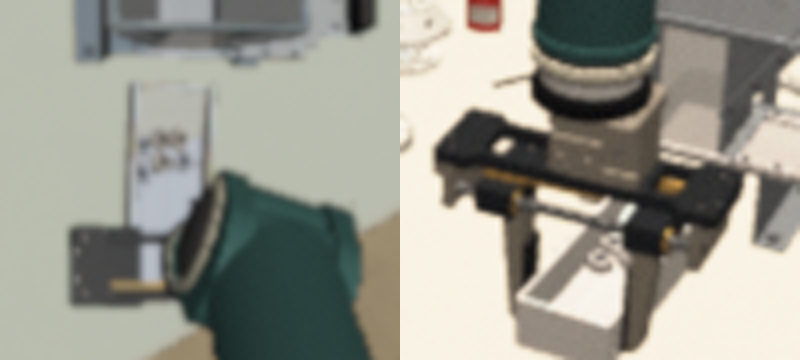

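send_rows(rows=[[0.31, 0, 0, -0.01, 0], [0.31, 0, 0, -0.01, 0], [0.31, 0, 0, -0.01, 0], [0.31, 0, 0, 0, 0], [0.31, 0, 0, 0, 0]])

```text
time_s: 9.9
ee_pos: [0.4456, -0.0498, 0.0461]
orientation: [-0.001, 3.14, 0.0]
contact_force: [0.0, 0.0, -1.1]
opening: 0.0664
grasp_force: 29.6
```

```bash
python3 - <<'E'
from h import *
t=eyes.grab_frame('top');s=eyes.grab_frame('scene')
for i in range(3):
    st=sense();print(st['ee_pos'],st['contact_force'],st['wrist_torque'],st['opening']);eyes.grab_frame('top')
x,y,z=st['ee_pos']
for nm,q in dict(noseRtop_level=(x+.159,y-.033,z+.035),noseR_drooped=(x+.159,y-.033,.036)).items():
    print(nm,proj('top',q)[0].round(1),((proj('scene',q)[0]-[320,190])*5).round())
cv2.imwrite('pics/g4.png',np.hstack([cv2.resize(s[190:270,320:400],None,fx=5,fy=5,interpolation=cv2.INTER_CUBIC),cv2.resize(t[170:250,330:410],None,fx=5,fy=5,interpolation=cv2.INTER_CUBIC)]))
E
```

```text
[ 0.44495312 -0.04982087  0.04552098] [ 0.29363713 -0.48851457 -1.86068452] [0.02273061 0.13916888 0.04666244] 0.0664658207770206
[ 0.44484717 -0.04986451  0.04538951] [-0.51551838  1.18548118 -1.27000348] [-0.04603675  0.13453974 -0.03749876] 0.06682791015355527
[ 0.44481745 -0.04991298  0.04531896] [-0.31244887  0.45496791 -1.65471837] [ 0.06957089  0.13004161 -0.00698573] 0.06610239941976458
noseRtop_level [373.2 186.9] [286. 108.]
noseR_drooped [370.2 188.9] [280. 176.]
```

View pics/g4.png

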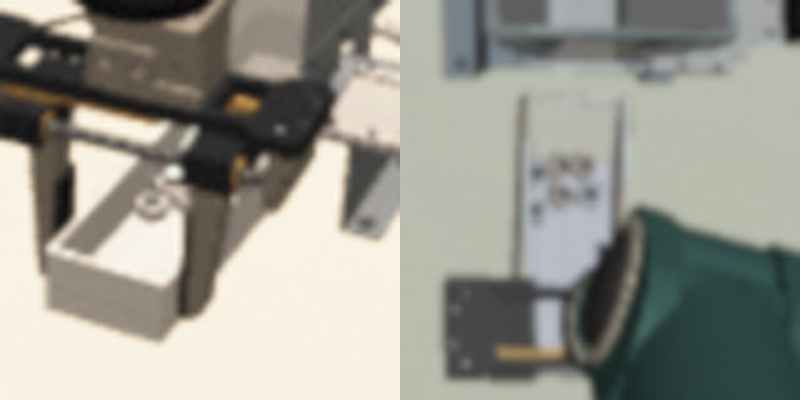

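Weight about 1.7 N and moment 0.135 Nm: the pan is held rigid and level, all the nuts still in it. Tipping needs the pan to pivot in the pads, so I'll test here, near the bench, whether the closure eases the grip.

send_rows(rows=[[0.295, 0, 0, 0, 0], [0.295, 0, 0, 0, 0]])

```text
time_s: 10.35
ee_pos: [0.445, -0.05, 0.0454]
orientation: [0.0, -3.141, 0.0]
contact_force: [-0.2, 0.3, -1.6]
opening: 0.0665
grasp_force: 29.6
```

send_rows(rows=[[0.288, 0, 0, 0, 0], [0.288, 0, 0, 0, 0]])

```text
time_s: 10.55
ee_pos: [0.4451, -0.05, 0.0455]
orientation: [0.0, -3.142, 0.0]
contact_force: [0.5, 0.3, -1.3]
opening: 0.0666
grasp_force: 29.6
```

send_rows(rows=[[0.284, 0, 0, 0, 0], [0.284, 0, 0, 0, 0]])

```text
time_s: 10.75
ee_pos: [0.4451, -0.05, 0.0456]
orientation: [-0.0, 3.142, 0.0]
contact_force: [-0.2, -0.1, -1.3]
opening: 0.0662
grasp_force: 29.6
```

```bash
python3 - <<'E'
from h import *
for i in range(4):
    st=sense();print(st['ee_pos'].round(4),st['contact_force'].round(2),st['wrist_torque'].round(3),st['opening'],st['grasp_force']);eyes.grab_frame('top')
E
```

```text
[ 0.4451 -0.05    0.0456] [-0.22 -0.06 -1.32] [0.054 0.119 0.003] 0.06620350322958354 29.585574567317963
[ 0.4451 -0.05    0.0456] [-0.81  0.23 -1.78] [0.028 0.117 0.031] 0.06648740740202647 29.58557814359665
[ 0.4451 -0.05    0.0456] [-0.03  1.18 -2.63] [ 0.034  0.155 -0.012] 0.06631803254116544 29.585538804531097
[ 0.4451 -0.05    0.0456] [ 0.32 -0.31 -2.08] [-0.009  0.152  0.023] 0.0662203779245978 29.585577249526978
```

The grip force is a constant 29.6 N, so easing it isn't an option. Smaller pad overlap means less pivot resistance, so I'll set the pan down, pinch only the tail's top corner (about 8 x 7 mm), lift a little, and see if the nose stays on the bench.

send_rows(rows=[[0.31, 0, 0, 0.02, 0], [0.31, 0, 0, 0.014, 0], [0.31, 0, 0, 0.005, 0], [0.31, 0, 0, 0, 0], [0, 0, 0, 0, 0], [0, 0, 0, 0, 0], [0, 0, 0, -0.022, 0], [0, 0.027, 0, 0, 0]])

```text
time_s: 11.75
ee_pos: [0.4231, -0.0502, 0.0307]
orientation: [-0.001, 3.133, -0.001]
contact_force: [0.5, 0.5, 0.4]
opening: 0.0915
grasp_force: 0.0
```

send_rows(rows=[[0.31, 0, 0, 0, 0], [0.31, 0, 0, 0, 0], [0.31, 0, 0, 0, 0], [0.31, 0, 0, 0, 0], [0.31, 0, 0, 0, 0]])

```text
time_s: 12.25
ee_pos: [0.4191, -0.05, 0.0287]
orientation: [-0.0, 3.14, -0.0]
contact_force: [0.8, 0.0, 2.4]
opening: 0.0652
grasp_force: 30.0
```

send_rows(rows=[[0.31, 0, 0, -0.01, 0], [0.31, 0, 0, -0.01, 0], [0.31, 0, 0, -0.01, 0], [0.31, 0, 0, -0.005, 0], [0.31, 0, 0, 0, 0], [0.31, 0, 0, 0, 0]])

```text
time_s: 12.85
ee_pos: [0.4182, -0.0498, 0.0638]
orientation: [-0.001, 3.141, 0.0]
contact_force: [0.6, 0.5, -0.7]
opening: 0.0652
grasp_force: 30.0
```

```bash
python3 - <<'E'
from h import *
t=eyes.grab_frame('top');s=eyes.grab_frame('scene');cv2.imwrite('pics/t5.png',t);cv2.imwrite('pics/s5.png',s)
F=[]
for i in range(6):
    st=sense();F.append(np.r_[st['contact_force'],st['wrist_torque']]);eyes.grab_frame('top')
print(st['ee_pos'].round(4),np.mean(F,0).round(3),st['opening'],st['grasp_force'])
E
```

```text
[ 0.4179 -0.05    0.0634] [ 0.033  0.074 -0.944  0.088  0.057  0.015] 0.06510102389663575 29.974889159202576
```

The lift force dropped to 0.94 N, about half the weight, so the nose stayed on the bench and the pan pivots freely in a corner pinch. 

Plan:
1. Carry the pan with a full grip and hook it on the rim.
2. Lower the tail to the bench.
3. Re-pinch the corner and lift the tail along an arc.

First I'll set the pan down and turn the gripper half a turn, so that J7 has range.

send_rows(rows=[[0.31, 0, 0, 0.015, 0], [0.31, 0, 0, 0.014, 0], [0.31, 0, 0, 0.006, 0], [0.31, 0, 0, 0, 0], [0, 0, 0, 0, 0], [0, 0, 0, 0, 0], [0, 0, 0, -0.025, 0], [0, 0, 0, -0.02, 0]])

```text
time_s: 14.05
ee_pos: [0.418, -0.0501, 0.0743]
orientation: [-0.0, -3.141, 0.0]
contact_force: [1.1, 0.4, 0.2]
opening: 0.0917
grasp_force: 0.0
```

send_rows(rows=[[0, 0, 0, 0, 0.149], [0, 0, 0, 0, 0.149], [0, 0, 0, 0, 0.149], [0, 0, 0, 0, 0.149], [0, 0, 0, 0, 0.149], [0, 0, 0, 0, 0.149], [0, 0, 0, 0, 0.149], [0, 0, 0, 0, 0.149]])

```text
time_s: 14.85
ee_pos: [0.4184, -0.0499, 0.0739]
orientation: [1.771, 2.594, 0.001]
contact_force: [0.7, -0.1, 0.4]
opening: 0.0919
grasp_force: 0.0
```

send_rows(rows=[[0, 0, 0, 0, 0.149], [0, 0, 0, 0, 0.149], [0, 0, 0, 0, 0.149], [0, 0, 0, 0, 0.149], [0, 0, 0, 0, 0.149], [0, 0, 0, 0, 0.149], [0, 0, 0, 0, 0.149], [0, 0, 0, 0, 0.149]])

```text
time_s: 15.65
ee_pos: [0.4184, -0.0497, 0.0739]
orientation: [-2.922, -1.153, -0.002]
contact_force: [0.3, 0.5, -0.2]
opening: 0.0918
grasp_force: 0.0
```

send_rows(rows=[[0, 0, 0, 0, 0.149], [0, 0, 0, 0, 0.149], [0, 0, 0, 0, 0.149], [0, 0, 0, 0, 0.149], [0, 0, 0, 0, 0.149], [0, 0, 0, 0, 0.013], [0, 0, 0, 0, 0], [0, 0, 0, 0, 0]])

```text
time_s: 16.45
ee_pos: [0.4182, -0.0498, 0.0737]
orientation: [-3.141, -0.004, -0.0]
contact_force: [-0.4, 0.3, 0.2]
opening: 0.0918
grasp_force: 0.0
```

```bash
python3 - <<'E'
from h import *
t=eyes.grab_frame('top');cv2.imwrite('pics/t6.png',t);st=sense();print(st['ee_pos'],st['orientation'],st['joints'].round(2))
for a in((.036,1,195,215,347,356),(.036,1,195,210,368,378)):
    try:print(edge(t,'top',*a)[1:])
    except Exception as e:print(e)
# nuts/driver/disc positions
h=cv2.cvtColor(t,cv2.COLOR_BGR2HSV);m=cv2.inRange(h,(5,150,120),(18,255,255));k=np.zeros_like(m);k[255:285,250:330]=m[255:285,250:330];ys,xs=np.nonzero(k);print('driver handle',onz('top',(xs.mean(),ys.mean()),.012).round(3));print('disc',onz('top',(285,181),.01).round(3),'spoon',onz('top',(240,295),0).round(3))
E
```

```text
[ 0.41818346 -0.04983308  0.07368311] [-3.14099281e+00 -2.73275109e-03 -4.77474945e-04] [-0.89  0.59  1.17  2.3  -0.82  0.78 -0.7 ]
(np.float64(-12.69), np.float64(0.5417), np.float64(-0.0152), 14)
(np.float64(-2.93), np.float64(0.5685), np.float64(-0.0865), 10)
driver handle [0.346 0.147 0.012]
disc [0.634 0.199 0.01 ] spoon [0.254 0.347 0.   ]
```

send_rows(rows=[[0, 0.027, 0, 0, 0], [0, 0, 0, 0.03, 0], [0, 0, 0, 0.03, 0], [0, 0, 0, 0.008, 0], [0, 0, 0, 0, 0], [0.31, 0, 0, 0, 0], [0.31, 0, 0, 0, 0], [0.31, 0, 0, 0, 0]])

```text
time_s: 17.3
ee_pos: [0.4458, -0.0498, 0.0064]
orientation: [-3.141, -0.0, -0.003]
contact_force: [-0.6, 0.2, 0.0]
opening: 0.0698
grasp_force: 0.0
```

send_rows(rows=[[0.31, 0, 0, 0, 0], [0.31, 0, 0, 0, 0], [0.31, 0, 0, -0.01, 0], [0.31, 0, 0, -0.015, 0], [0.31, -0.004, 0, -0.02, 0], [0.31, 0, 0, -0.02, 0], [0.31, 0, 0, -0.02, 0], [0.31, 0, 0, 0, 0]])

```text
time_s: 18.1
ee_pos: [0.4422, -0.0499, 0.0923]
orientation: [-3.141, 0.0, -0.005]
contact_force: [0.3, 0.4, -1.5]
opening: 0.0663
grasp_force: 29.8
```

```bash
python3 - <<'E'
from h import *
F=[]
for i in range(5):
    st=sense();F.append(np.r_[st['contact_force'],st['wrist_torque']]);eyes.grab_frame('top')
print(st['ee_pos'].round(4),np.mean(F,0).round(3),st['opening'],st['grasp_force'])
E
```

```text
[ 0.4404 -0.0496  0.0899] [ 0.183  0.128 -1.943  0.005  0.283  0.002] 0.06618396202530442 29.774871468544006
```

send_rows(rows=[[0.31, 0, -0.01, 0, 0], [0.31, 0, -0.025, 0, 0], [0.31, 0, -0.035, 0, 0], [0.31, 0, -0.035, 0, 0], [0.31, 0, -0.035, 0, 0], [0.31, 0, -0.02, 0, 0], [0.31, 0.01, -0.01, 0, 0], [0.31, 0.02, 0, 0, 0]])

```text
time_s: 19.15
ee_pos: [0.4704, 0.1221, 0.0898]
orientation: [-3.141, -0.005, 0.003]
contact_force: [0.1, -0.4, -2.0]
opening: 0.0661
grasp_force: 29.8
```

send_rows(rows=[[0.31, 0.02, 0, 0, -0.05], [0.31, 0.005, 0, 0, -0.1], [0.31, 0, 0, 0, -0.14], [0.31, 0, 0, 0, -0.14], [0.31, 0, 0, 0, -0.14], [0.31, 0, 0, 0, -0.14], [0.31, 0, 0, 0, -0.14], [0.31, 0, 0, 0, -0.14]])

```text
time_s: 19.95
ee_pos: [0.4968, 0.1194, 0.0904]
orientation: [2.761, 1.497, -0.0]
contact_force: [0.1, -0.2, -2.1]
opening: 0.066
grasp_force: 29.8
```

send_rows(rows=[[0.31, 0, 0, 0, -0.14], [0.31, 0, 0, 0, -0.14], [0.31, 0, 0, 0, -0.14], [0.31, 0, 0, 0, -0.1], [0.31, 0, 0, 0, -0.06], [0.31, 0, 0, 0, 0], [0.31, 0, 0, 0, 0], [0.31, 0, 0, 0, 0]])

```text
time_s: 20.75
ee_pos: [0.4964, 0.1198, 0.0904]
orientation: [2.224, 2.218, -0.0]
contact_force: [0.2, -0.4, -2.2]
opening: 0.0661
grasp_force: 29.8
```

```bash
python3 - <<'E'
from h import *
F=[]
for i in range(5):
    st=sense();F.append(np.r_[st['contact_force'],st['wrist_torque']]);t=eyes.grab_frame('top')
s=eyes.grab_frame('scene');cv2.imwrite('pics/t7.png',t);cv2.imwrite('pics/s7.png',s)
print(st['ee_pos'].round(4),R.from_rotvec(st['orientation']).as_matrix().round(3).tolist(),np.mean(F,0).round(3),st['opening'],st['joints'].round(2))
x,y,z=st['ee_pos']
for n in('top','scene'):print(n,proj(n,[(x-.033,y+.159,z+.03),(x+.033,y+.159,z+.03),(.4955,.3272,.073)]).round(1).tolist())
g=cv2.cvtColor(t,cv2.COLOR_BGR2GRAY)
# nose edge (bright pan vs bench)
cv2.imwrite('pics/c7.png',np.hstack([cv2.resize(t[190:280,200:310],None,fx=3.6,fy=3.6,interpolation=cv2.INTER_CUBIC),cv2.resize(s[175:265,160:270],None,fx=3.6,fy=3.6,interpolation=cv2.INTER_CUBIC)]))
E
```

```text
[0.4962 0.1203 0.0905] [[0.001, 1.0, 0.0], [1.0, -0.001, -0.0], [-0.0, 0.0, -1.0]] [ 0.051  0.094 -1.86  -0.209  0.063 -0.01 ] 0.06622786636304742 [-0.92  0.51  0.78  2.08 -0.52  0.76  0.18]
top [[259.3, 229.8], [259.5, 208.4], [245.1, 220.4]]
scene [[239.6, 193.2], [251.6, 183.7], [232.8, 199.3]]
```

```bash
python3 - <<'E'
from h import *
t=cv2.imread('pics/t7.png');x,y,z=.4962,.1203,.0905
g=t[214:225].mean((0,2));print({u:int(g[u]) for u in range(238,312)})
for zz in(.115,.125):
  for dy in (.150,.159):print(zz,dy,proj('top',(x,y+dy,zz)).round(1).tolist())
# binR now
print(edge(t,'top',.073,1,200,212,241,250)[1:],edge(t,'top',.073,1,230,242,241,250)[1:])
E
```

```text
{238: 78, 239: 77, 240: 78, 241: 77, 242: 76, 243: 68, 244: 51, 245: 57, 246: 108, 247: 159, 248: 181, 249: 186, 250: 186, 251: 186, 252: 186, 253: 186, 254: 186, 255: 186, 256: 186, 257: 186, 258: 186, 259: 186, 260: 183, 261: 183, 262: 184, 263: 179, 264: 182, 265: 184, 266: 184, 267: 184, 268: 183, 269: 183, 270: 184, 271: 184, 272: 183, 273: 178, 274: 169, 275: 156, 276: 149, 277: 148, 278: 158, 279: 172, 280: 177, 281: 168, 282: 157, 283: 153, 284: 159, 285: 170, 286: 178, 287: 184, 288: 191, 289: 193, 290: 194, 291: 194, 292: 194, 293: 194, 294: 194, 295: 194, 296: 194, 297: 192, 298: 182, 299: 152, 300: 112, 301: 93, 302: 86, 303: 83, 304: 85, 305: 84, 306: 81, 307: 77, 308: 73, 309: 70, 310: 67, 311: 66}
0.115 0.15 [[262.4, 219.2]]
0.115 0.159 [[259.5, 219.2]]
0.125 0.15 [[262.3, 219.0]]
0.125 0.159 [[259.3, 219.0]]
(np.float64(0.62), np.float64(0.5432), np.float64(0.3242), 12) (np.float64(0.75), np.float64(0.4474), np.float64(0.3233), 12)
```

View pics/c7.png

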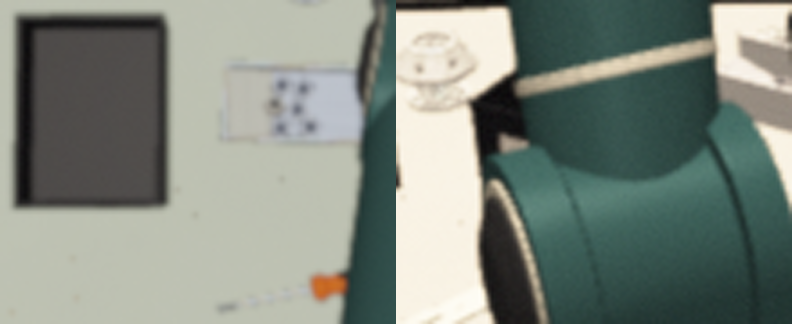

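The top crop shows all six nuts in the pan, nose at about (261,219) px. That puts the pan about 4 mm further back in the grip than assumed. Next I'll put the lip over the rim.

send_rows(rows=[[0.31, 0.01, 0, 0, 0], [0.31, 0.02, 0, 0, 0], [0.31, 0.02, 0, 0, 0], [0.31, 0.01, 0, 0, 0], [0.31, 0.005, 0, 0, 0], [0.31, 0, 0, 0.01, 0], [0.31, 0, 0, 0.006, 0], [0.31, 0, 0, 0, 0]])

```text
time_s: 21.85
ee_pos: [0.4961, 0.1843, 0.0739]
orientation: [-2.225, -2.218, 0.001]
contact_force: [0.4, 0.9, -0.4]
opening: 0.066
grasp_force: 29.9
```

send_rows(rows=[[0.31, 0, 0, 0.004, 0], [0.31, 0, 0, 0.003, 0], [0.31, 0, 0, 0.002, 0], [0.31, 0, 0, 0, 0]])

```text
time_s: 22.25
ee_pos: [0.4963, 0.1848, 0.0655]
orientation: [2.223, 2.219, -0.0]
contact_force: [0.7, -1.4, 1.2]
opening: 0.0656
grasp_force: 30.0
```

```bash
python3 - <<'E'
from h import *
F=[]
for i in range(5):
    st=sense();F.append(np.r_[st['contact_force'],st['wrist_torque']]);t=eyes.grab_frame('top')
cv2.imwrite('pics/t8.png',t)
print(st['ee_pos'].round(4),np.mean(F,0).round(3),st['opening'])
g=t[214:225].mean((0,2));print({u:int(g[u]) for u in range(228,275)})
print(proj('top',(.4955,.331,.073)),proj('top',(.4955,st['ee_pos'][1]+.155,.1)))
E
```

```text
[0.4961 0.1853 0.0656] [ 0.397 -0.728  0.611 -0.108 -0.075 -0.092] 0.06579882875416955
{228: 77, 229: 77, 230: 77, 231: 77, 232: 78, 233: 77, 234: 77, 235: 77, 236: 77, 237: 78, 238: 78, 239: 86, 240: 119, 241: 160, 242: 180, 243: 182, 244: 181, 245: 181, 246: 181, 247: 180, 248: 180, 249: 182, 250: 181, 251: 181, 252: 178, 253: 171, 254: 163, 255: 153, 256: 146, 257: 149, 258: 161, 259: 168, 260: 166, 261: 157, 262: 146, 263: 148, 264: 163, 265: 179, 266: 187, 267: 192, 268: 193, 269: 193, 270: 188, 271: 169, 272: 134, 273: 108, 274: 100}
[[243.88438454 220.38268851]] [[240.15649525 219.75592502]]
```

The nose is at 240 px, 12 mm past the rim's inner edge as it should be, and about 2.5 N bears on the rim. Hooked. I'll lower the tail, letting the pan pivot nose-up.

send_rows(rows=[[0.31, 0, 0, 0.006, 0], [0.31, 0, 0, 0.006, 0], [0.31, 0.001, 0, 0.006, 0]])

```text
time_s: 22.8
ee_pos: [0.4961, 0.186, 0.047]
orientation: [2.223, 2.22, -0.0]
contact_force: [1.2, -2.1, 0.7]
opening: 0.0658
grasp_force: 30.0
```

send_rows(rows=[[0.31, 0.001, 0, 0.007, 0], [0.31, 0.001, 0, 0.007, 0], [0.31, 0.002, 0, 0.007, 0], [0.31, 0.001, 0, 0.006, 0], [0.31, 0, 0, 0, 0]])

```text
time_s: 23.3
ee_pos: [0.4955, 0.1915, 0.0196]
orientation: [-2.221, -2.22, 0.002]
contact_force: [-0.1, -0.9, -0.9]
opening: 0.066
grasp_force: 30.0
```

```bash
python3 - <<'E'
from h import *
F=[]
for i in range(5):
    st=sense();F.append(np.r_[st['contact_force'],st['wrist_torque']]);t=eyes.grab_frame('top')
cv2.imwrite('pics/t9.png',t)
print(st['ee_pos'].round(4),np.mean(F,0).round(3),st['opening'])
g=t[214:225].mean((0,2));print({u:int(g[u]) for u in range(234,250)})
print(edge(t,'top',.073,1,200,208,241,250)[1:],edge(t,'top',.073,1,232,242,241,250)[1:],edge(t,'top',.073,1,200,242,200,209)[1:])
E
```

```text
[0.4959 0.1916 0.0205] [-0.101 -0.227 -2.179 -0.172  0.043 -0.01 ] 0.06574241876836245
{234: 78, 235: 78, 236: 78, 237: 78, 238: 78, 239: 78, 240: 83, 241: 114, 242: 157, 243: 173, 244: 160, 245: 160, 246: 163, 247: 162, 248: 162, 249: 162}
(np.float64(0.73), np.float64(0.5496), np.float64(0.3243), 8) (np.float64(0.47), np.float64(0.4443), np.float64(0.3232), 10) (np.float64(0.54), np.float64(0.4948), np.float64(0.4579), 42)
```

send_rows(rows=[[0, 0, 0, 0, 0], [0, 0, 0, 0, 0], [0, 0, 0, 0, 0], [0, -0.017, 0, -0.004, 0], [0, -0.017, 0, -0.003, 0], [0, 0, 0, 0, 0], [0, 0, 0, 0, 0]])

```text
time_s: 24.25
ee_pos: [0.4964, 0.1563, 0.0279]
orientation: [-2.225, -2.218, -0.001]
contact_force: [-0.4, 0.2, 1.0]
opening: 0.092
grasp_force: 0.0
```

```bash
python3 - <<'E'
from h import *
t=eyes.grab_frame('top');cv2.imwrite('pics/t10.png',t);st=sense();print(st['ee_pos'])
for r in ((206,213),(214,225),(226,232)):
    g=t[r[0]:r[1]].mean((0,2));print({u:int(g[u]) for u in range(236,300,1)})
g=t[:,255:262].mean((1,2));print({v:int(g[v]) for v in range(202,238)})
E
```

```text
[0.49628644 0.15707932 0.0277364 ]
{236: 78, 237: 78, 238: 77, 239: 77, 240: 81, 241: 95, 242: 113, 243: 118, 244: 111, 245: 114, 246: 135, 247: 157, 248: 167, 249: 169, 250: 170, 251: 169, 252: 168, 253: 169, 254: 171, 255: 174, 256: 175, 257: 175, 258: 176, 259: 175, 260: 173, 261: 173, 262: 173, 263: 173, 264: 173, 265: 173, 266: 174, 267: 176, 268: 177, 269: 177, 270: 176, 271: 176, 272: 175, 273: 174, 274: 175, 275: 177, 276: 177, 277: 177, 278: 177, 279: 177, 280: 176, 281: 175, 282: 169, 283: 149, 284: 103, 285: 68, 286: 83, 287: 112, 288: 112, 289: 93, 290: 82, 291: 81, 292: 81, 293: 79, 294: 76, 295: 69, 296: 68, 297: 69, 298: 68, 299: 68}
{236: 78, 237: 77, 238: 77, 239: 78, 240: 85, 241: 114, 242: 153, 243: 171, 244: 165, 245: 161, 246: 161, 247: 161, 248: 161, 249: 160, 250: 161, 251: 161, 252: 162, 253: 165, 254: 174, 255: 181, 256: 183, 257: 183, 258: 183, 259: 183, 260: 182, 261: 182, 262: 182, 263: 182, 264: 182, 265: 182, 266: 182, 267: 182, 268: 182, 269: 182, 270: 181, 271: 181, 272: 181, 273: 181, 274: 181, 275: 181, 276: 181, 277: 181, 278: 181, 279: 181, 280: 18
[... 457 characters left out ...]
 175, 265: 175, 266: 175, 267: 175, 268: 175, 269: 174, 270: 173, 271: 173, 272: 173, 273: 174, 274: 176, 275: 176, 276: 175, 277: 175, 278: 176, 279: 176, 280: 175, 281: 171, 282: 157, 283: 127, 284: 91, 285: 62, 286: 52, 287: 54, 288: 57, 289: 59, 290: 60, 291: 61, 292: 62, 293: 63, 294: 64, 295: 65, 296: 66, 297: 66, 298: 67, 299: 67}
{202: 187, 203: 187, 204: 187, 205: 187, 206: 187, 207: 187, 208: 187, 209: 180, 210: 156, 211: 152, 212: 171, 213: 181, 214: 182, 215: 182, 216: 182, 217: 182, 218: 183, 219: 183, 220: 182, 221: 182, 222: 183, 223: 183, 224: 183, 225: 181, 226: 181, 227: 182, 228: 182, 229: 178, 230: 164, 231: 171, 232: 183, 233: 186, 234: 186, 235: 186, 236: 186, 237: 186}
```

send_rows(rows=[[0.31, -0.002, 0, -0.001, 0], [0.31, 0, 0, 0, 0], [0.31, 0, 0, 0, 0], [0.31, 0, 0, 0, 0], [0.31, 0, 0, 0, 0]])

```text
time_s: 24.8
ee_pos: [0.4961, 0.1555, 0.0285]
orientation: [-2.222, -2.221, -0.0]
contact_force: [-0.2, 0.5, -0.6]
opening: 0.064
grasp_force: 30.0
```

```bash
python3 - <<'E'
from h import *
F=[]
for i in range(5):
    st=sense();F.append(np.r_[st['contact_force'],st['wrist_torque']]);t=eyes.grab_frame('top')
print(st['ee_pos'].round(4),np.mean(F,0).round(3),st['opening'],st['grasp_force'])
# pivot = pan-frame point; arc about notch
L=np.array([-168.,21.])
for a in range(-21,66,6):
    th=np.radians(-a);f=np.array([np.cos(th),np.sin(th)]);u=np.array([-np.sin(th),np.cos(th)]);print(a,(L[0]*f+L[1]*u).round(1),end=' ')
E
```

```text
[0.4961 0.1554 0.0286] [ 0.325  0.7   -0.597  0.     0.053 -0.   ] 0.0639764180330495 29.999751448631287
-21 [-164.4  -40.6] -15 [-167.7  -23.2] -9 [-169.2   -5.5] -3 [-168.9   12.2] 3 [-166.7   29.8] 9 [-162.6   47. ] 15 [-156.8   63.8] 21 [-149.3   79.8] 27 [-140.2   95. ] 33 [-129.5  109.1] 39 [-117.3  122. ] 45 [-103.9  133.6] 51 [-89.4 143.8] 57 [-73.9 152.3] 63 [-57.6 159.2]
```

send_rows(rows=[[0.31, -0.002, 0, -0.009, 0], [0.31, -0.001, 0, -0.009, 0], [0.31, -0.001, 0, -0.009, 0], [0.31, 0, 0, -0.009, 0], [0.31, 0, 0, 0, 0], [0.31, 0, 0, 0, 0]])

```text
time_s: 25.65
ee_pos: [0.4963, 0.1516, 0.065]
orientation: [2.222, 2.221, 0.002]
contact_force: [-0.3, 0.6, -1.3]
opening: 0.0644
grasp_force: 30.0
```

```bash
cat > chk.py <<'E'
from h import *
F=[]
for i in range(5):
    st=sense();F.append(np.r_[st['contact_force'],st['wrist_torque']]);t=eyes.grab_frame('top')
print(st['ee_pos'].round(4),np.mean(F,0).round(3),st['opening'],st['grasp_force'])
g=t[214:225].mean((0,2));print({u:int(g[u]) for u in range(234,300)})
E
python3 chk.py
```

```text
[0.4959 0.1513 0.0643] [-0.185  0.352 -1.548 -0.14   0.023  0.017] 0.06414254671939235 29.999284744262695
{234: 77, 235: 77, 236: 77, 237: 77, 238: 77, 239: 83, 240: 111, 241: 153, 242: 174, 243: 167, 244: 171, 245: 175, 246: 174, 247: 174, 248: 174, 249: 175, 250: 175, 251: 176, 252: 175, 253: 177, 254: 184, 255: 189, 256: 190, 257: 190, 258: 190, 259: 190, 260: 189, 261: 189, 262: 189, 263: 189, 264: 189, 265: 189, 266: 189, 267: 189, 268: 189, 269: 189, 270: 189, 271: 188, 272: 188, 273: 188, 274: 188, 275: 188, 276: 188, 277: 188, 278: 188, 279: 188, 280: 188, 281: 187, 282: 187, 283: 186, 284: 176, 285: 149, 286: 112, 287: 95, 288: 98, 289: 95, 290: 89, 291: 84, 292: 79, 293: 75, 294: 71, 295: 68, 296: 66, 297: 65, 298: 65, 299: 66}
```

The nose is still at the rim and the tail carries about 1.5 N, so the pan is pivoting. I'll continue the arc to level and beyond.

send_rows(rows=[[0.31, 0, 0, -0.009, 0], [0.31, 0, 0, -0.009, 0], [0.31, 0.001, 0, -0.009, 0], [0.31, 0.001, 0, -0.009, 0], [0.31, 0.002, 0, -0.009, 0], [0.31, 0.002, 0, -0.008, 0], [0.31, 0, 0, 0, 0], [0.31, 0, 0, 0, 0]])

```text
time_s: 26.7
ee_pos: [0.4961, 0.1576, 0.1177]
orientation: [-2.222, -2.221, -0.001]
contact_force: [-0.3, 0.5, -2.1]
opening: 0.0641
grasp_force: 30.0
```

```bash
python3 chk.py
```

```text
[0.4959 0.1571 0.1172] [-0.043 -0.094 -1.776 -0.115  0.05  -0.018] 0.06398730496344825 29.999283850193024
{234: 77, 235: 77, 236: 77, 237: 77, 238: 86, 239: 119, 240: 157, 241: 177, 242: 185, 243: 188, 244: 188, 245: 188, 246: 186, 247: 186, 248: 187, 249: 188, 250: 188, 251: 188, 252: 187, 253: 187, 254: 192, 255: 195, 256: 195, 257: 195, 258: 195, 259: 195, 260: 195, 261: 195, 262: 195, 263: 195, 264: 194, 265: 194, 266: 194, 267: 194, 268: 194, 269: 194, 270: 194, 271: 194, 272: 194, 273: 194, 274: 194, 275: 194, 276: 194, 277: 194, 278: 193, 279: 193, 280: 193, 281: 193, 282: 189, 283: 174, 284: 146, 285: 122, 286: 116, 287: 110, 288: 99, 289: 96, 290: 93, 291: 89, 292: 84, 293: 80, 294: 75, 295: 69, 296: 68, 297: 68, 298: 69, 299: 71}
```

send_rows(rows=[[0.31, 0.003, 0, -0.009, 0], [0.31, 0.003, 0, -0.008, 0], [0.31, 0.003, 0, -0.008, 0], [0.31, 0.004, 0, -0.008, 0], [0.31, 0, 0, 0, 0]])

```text
time_s: 27.45
ee_pos: [0.497, 0.1714, 0.1519]
orientation: [2.221, 2.221, 0.004]
contact_force: [0.1, -0.7, -2.5]
opening: 0.064
grasp_force: 30.0
```

```bash
python3 chk.py; python3 - <<'E'
from h import *
cv2.imwrite('pics/t11.png',eyes.grab_frame('top'));cv2.imwrite('pics/s11.png',eyes.grab_frame('scene'))
for f in('t7','t10','t11'):
    t=cv2.imread(f'pics/{f}.png')
    for a in(246,250,258,268,278):
        g=t[:,a:a+3].mean((1,2));d=abs(np.diff(g))
        def e(lo,hi):
            w=d[lo:hi];w=w*(w>4);return (w*(np.arange(lo,hi)+.5)).sum()/max(w.sum(),1)
        print(f,a,round(e(204,213),2),round(e(225,238),2),int(g[218:222].mean()))
E
```

```text
[0.4959 0.1702 0.1504] [ 0.133 -0.522 -1.509 -0.157  0.025 -0.005] 0.06421305650140695 29.99945640563965
{234: 77, 235: 77, 236: 78, 237: 85, 238: 117, 239: 159, 240: 183, 241: 192, 242: 194, 243: 194, 244: 194, 245: 193, 246: 192, 247: 194, 248: 194, 249: 194, 250: 195, 251: 194, 252: 192, 253: 191, 254: 190, 255: 190, 256: 190, 257: 190, 258: 189, 259: 189, 260: 189, 261: 189, 262: 189, 263: 189, 264: 189, 265: 189, 266: 189, 267: 189, 268: 189, 269: 189, 270: 189, 271: 189, 272: 189, 273: 189, 274: 188, 275: 189, 276: 188, 277: 182, 278: 162, 279: 131, 280: 113, 281: 114, 282: 112, 283: 103, 284: 99, 285: 98, 286: 96, 287: 92, 288: 88, 289: 80, 290: 71, 291: 69, 292: 70, 293: 71, 294: 72, 295: 73, 296: 74, 297: 74, 298: 74, 299: 75}
t7 246 0.0 0.0 149
t7 250 0.0 0.0 186
t7 258 0.0 0.0 185
t7 268 208.32 228.02 183
t7 278 209.86 228.42 169
t10 246 209.54 229.55 161
t10 250 209.64 230.23 162
t10 258 210.53 230.21 183
t10 268 210.85 230.61 181
t10 278 211.09 231.66 180
t11 246 210.68 229.31 193
t11 250 209.8 229.87 193
t11 258 209.87 229.81 190
t11 268 209.53 229.34 188
t11 278 208.5 230.35 143
```

The ramp now looks as bright as the floor did when level, so the pan is at about +20° with its nose at the rim, as computed. I'll keep tipping.

send_rows(rows=[[0.31, 0.0045, 0, -0.0076, 0], [0.31, 0.0045, 0, -0.0076, 0], [0.31, 0.0053, 0, -0.007, 0], [0.31, 0.0053, 0, -0.007, 0], [0.31, 0.006, 0, -0.0065, 0], [0.31, 0.006, 0, -0.0065, 0], [0.31, 0.0067, 0, -0.0058, 0], [0.31, 0.0067, 0, -0.0058, 0]])

```text
time_s: 28.6
ee_pos: [0.4962, 0.2159, 0.2049]
orientation: [-2.222, -2.22, -0.0]
contact_force: [-0.1, -0.0, -1.0]
opening: 0.0638
grasp_force: 30.0
```

```bash
python3 chk.py
```

```text
[0.4961 0.2154 0.2044] [ 0.054  0.584 -1.096 -0.097  0.056  0.013] 0.06388070953011189 29.999669194221497
{234: 140, 235: 164, 236: 183, 237: 188, 238: 189, 239: 189, 240: 188, 241: 187, 242: 188, 243: 189, 244: 189, 245: 190, 246: 189, 247: 186, 248: 183, 249: 182, 250: 181, 251: 181, 252: 181, 253: 180, 254: 180, 255: 179, 256: 173, 257: 156, 258: 133, 259: 118, 260: 112, 261: 111, 262: 105, 263: 101, 264: 101, 265: 101, 266: 101, 267: 100, 268: 95, 269: 84, 270: 74, 271: 73, 272: 74, 273: 75, 274: 77, 275: 77, 276: 78, 277: 78, 278: 78, 279: 79, 280: 79, 281: 79, 282: 79, 283: 79, 284: 79, 285: 79, 286: 78, 287: 78, 288: 77, 289: 77, 290: 76, 291: 75, 292: 74, 293: 74, 294: 72, 295: 71, 296: 73, 297: 81, 298: 87, 299: 90}
```

send_rows(rows=[[0.31, 0.006, 0, -0.0051, 0], [0.31, 0.006, 0, -0.0051, 0], [0.31, 0.007, 0, -0.0045, 0], [0.31, 0.007, 0, -0.0045, 0], [0.31, 0.008, 0, -0.0035, 0], [0.31, 0.008, 0, -0.0035, 0], [0.31, 0, 0, 0, 0], [0.31, 0, 0, 0, 0]])

```text
time_s: 29.65
ee_pos: [0.4962, 0.2573, 0.2305]
orientation: [2.222, 2.221, -0.001]
contact_force: [0.3, -0.1, -0.9]
opening: 0.0642
grasp_force: 30.0
```

```bash
python3 chk.py; python3 - <<'E'
from h import *
t=eyes.grab_frame('top');cv2.imwrite('pics/t12.png',t)
cv2.imwrite('pics/c12.png',cv2.resize(t[185:255,190:290],None,fx=6,fy=6,interpolation=cv2.INTER_CUBIC))
# bright blobs inside the bin interior
r=t[200:242,208:236].mean(2);print((r>95).sum(),np.argwhere(r>95)[:40].tolist())
E
```

```text
[0.4962 0.2568 0.2305] [-0.189  0.076 -1.002 -0.155  0.053 -0.002] 0.06398457775166543 29.999652206897736
{234: 183, 235: 175, 236: 160, 237: 138, 238: 120, 239: 112, 240: 109, 241: 103, 242: 100, 243: 100, 244: 100, 245: 101, 246: 100, 247: 95, 248: 85, 249: 76, 250: 75, 251: 76, 252: 77, 253: 78, 254: 79, 255: 79, 256: 80, 257: 80, 258: 80, 259: 81, 260: 81, 261: 81, 262: 81, 263: 80, 264: 80, 265: 80, 266: 80, 267: 79, 268: 79, 269: 78, 270: 78, 271: 77, 272: 76, 273: 75, 274: 74, 275: 73, 276: 75, 277: 81, 278: 85, 279: 86, 280: 86, 281: 87, 282: 87, 283: 88, 284: 94, 285: 118, 286: 155, 287: 179, 288: 186, 289: 187, 290: 187, 291: 187, 292: 187, 293: 187, 294: 188, 295: 188, 296: 187, 297: 188, 298: 188, 299: 188}
419 [[6, 15], [6, 16], [6, 17], [6, 18], [6, 19], [6, 20], [6, 21], [6, 22], [6, 23], [6, 24], [6, 25], [7, 9], [7, 10], [7, 11], [7, 12], [7, 13], [7, 14], [7, 15], [7, 16], [7, 17], [7, 18], [7, 19], [7, 20], [7, 21], [7, 22], [7, 23], [7, 24], [7, 25], [8, 9], [8, 10], [8, 11], [8, 12], [8, 13], [8, 14], [8, 15], [8, 16], [8, 17], [8, 18], [8, 19], [8, 20]]
```

```bash
python3 - <<'E'
from h import *
t=cv2.imread('pics/t12.png').mean(2).astype(int)
for v in range(196,246,2):print(v,' '.join('%3d'%x for x in t[v,202:262:2]))
E
```

```text
196 183 111  31  22  21  22  19  24  23  23  24  24  24  23  24  27  69 106  83  83  83  75  79  87  88  88  90  91  92  94
198 184 110  27  20  54  59  60  62  61  61  62  61  61  62  62  55  54 102  83  83  83  73  78  94  95  97  99 102 103 104
200 184 110  28  27  70  75  75  75  76  76  76  76  76  77  78  68  54 102  85  83  83  76  75 102 106 107 108 110 110 110
202 184 110  28  26  69  75  75  75  76  76  76  76  77  77  77  70  49 105  93  83  83  82  74 108 111 110 110 109 108 106
204 184 110  27  27  70  75  76  75  76  77  76  77  76  76  78  71  47  86  93  83  83  82  65 103 107 105 102 100  96  92
206 184 111  27  26  70  76  76  77  80  84  89 100 109 107 110 114  66  76  90  83  83  82  64  88  95  91  87  84  80  81
208 184 109  26  27  70  75  75  94 142 148 140 143 150 146 143 143  92  61  95  83  82  83  77  81  83  83  82  80  79  80
210 183 102  25  32  71  75  76  79  93 110 169 175 177 177 177 178 149  52  87  84  82  83  79  80  83  83  81  80  80  80
212 184 102  24  31  71  75  76  76  76 105 182 188 187 187 188 189 164  61  76  83  83  83  78  80  82  82 
[... 1299 characters left out ...]
  77  77  77  77  77  77  78  78  78  78  80  74  62  67  71  74  75  78  79  80
236 176  81  18  39  73  75  76  76  76  76  76  77  77  77  78  77  77  78  78  78  74  65  60  64  68  72  75  78  80  80
238 176  82  18  39  73  76  75  76  77  77  76  76  78  78  77  78  77  78  78  78  72  56  57  64  69  73  74  77  79  80
240 176  82  15  40  73  75  75  76  76  77  77  76  76  77  77  77  77  78  78  77  72  52  57  64  68  72  74  77  79  80
242 176  82  18  39  73  75  75  76  76  76  77  77  76  77  77  78  77  77  77  77  72  49  54  62  68  71  75  76  79  80
244 176  82  17  37  71  73  72  72  73  72  72  72  73  73  74  74  73  74  74  74  68  48  51  62  68  70  74  76  79  81
```

```bash
python3 - <<'E'
from h import *
def pred(T,th,piv=(-21,12),off=(0,.004)):
    P=np.array([T[1]+off[0]+.006,T[2]+off[1]]);th=np.radians(-th);f=np.array([np.cos(th),np.sin(th)]);u=np.array([-np.sin(th),np.cos(th)])
    o=[]
    for q in((159,-1),(116,-17),(147,-9)):
        w=P+((q[0]-piv[0])*f+(q[1]-piv[1])*u)/1e3;o+=[proj('top',(.496,w[0],w[1]))[0,0].round(1)]
    return o,w.round(3)
for nm,T in dict(t10=(0,.1563,.0285),lvl9=(0,.157,.1172),t11=(0,.1702,.1504),a45=(0,.2154,.2044),t12=(0,.2568,.2305)).items():
    for th in(-21,0,10,20,30,35,40,45,50,60):print(nm,th,*pred(T,th))
E
```

```text
t10 -21 [np.float64(242.3), np.float64(253.8), np.float64(245.2)] [0.327 0.073]
t10 0 [np.float64(241.9), np.float64(255.2), np.float64(245.7)] [0.33  0.012]
t10 10 [np.float64(244.2), np.float64(257.6), np.float64(248.2)] [ 0.324 -0.017]
t10 20 [np.float64(247.9), np.float64(261.2), np.float64(252.0)] [ 0.313 -0.045]
t10 30 [np.float64(252.9), np.float64(265.6), np.float64(257.0)] [ 0.297 -0.07 ]
t10 35 [np.float64(255.7), np.float64(268.1), np.float64(259.8)] [ 0.288 -0.081]
t10 40 [np.float64(258.8), np.float64(270.8), np.float64(262.8)] [ 0.277 -0.092]
t10 45 [np.float64(262.2), np.float64(273.6), np.float64(266.0)] [ 0.266 -0.101]
t10 50 [np.float64(265.7), np.float64(276.6), np.float64(269.4)] [ 0.254 -0.11 ]
t10 60 [np.float64(273.1), np.float64(282.8), np.float64(276.6)] [ 0.228 -0.123]
lvl9 -21 [np.float64(239.3), np.float64(251.7), np.float64(242.5)] [0.327 0.162]
lvl9 0 [np.float64(239.0), np.float64(253.2), np.float64(243.1)] [0.331 0.1  ]
lvl9 10 [np.float64(241.6), np.float64(255.9), np.float64(245.9)] [0.325 0.071]
lvl9 20 [np.float64(245.6), np.float64(259.7), np.floa
[... 2185 characters left out ...]
.float64(199.6), np.float64(215.7), np.float64(204.3)] [0.431 0.214]
t12 10 [np.float64(203.4), np.float64(219.4), np.float64(208.3)] [0.425 0.185]
t12 20 [np.float64(208.7), np.float64(224.2), np.float64(213.7)] [0.413 0.157]
t12 30 [np.float64(215.4), np.float64(230.0), np.float64(220.2)] [0.398 0.132]
t12 35 [np.float64(219.1), np.float64(233.2), np.float64(223.8)] [0.388 0.121]
t12 40 [np.float64(223.0), np.float64(236.5), np.float64(227.6)] [0.378 0.11 ]
t12 45 [np.float64(227.2), np.float64(240.0), np.float64(231.6)] [0.367 0.101]
t12 50 [np.float64(231.5), np.float64(243.6), np.float64(235.8)] [0.355 0.092]
t12 60 [np.float64(240.6), np.float64(251.1), np.float64(244.5)] [0.329 0.079]
```

Force is now about 1.0 N with nothing bearing on the rim, so the pan is empty: all 72 g went over its nose inside the bin. My projection puts the tilt at only about 35°, with the notch 60 mm past the rim, so step 4 may not have counted. Without nuts, gravity alone doesn't turn the pan further, so I'll kick the tail up and forward to swing the nose down.

send_rows(rows=[[0.31, 0.028, 0, -0.04, 0], [0.31, 0.015, 0, -0.025, 0], [0.31, 0.007, 0, -0.014, 0], [0.31, 0, 0, -0.006, 0], [0.31, -0.005, 0, 0.008, 0], [0.31, -0.012, 0, 0.02, 0], [0.31, -0.025, 0, 0.04, 0], [0.31, 0, 0, 0, 0]])

```text
time_s: 30.75
ee_pos: [0.4926, 0.2584, 0.2419]
orientation: [-2.229, -2.212, 0.019]
contact_force: [-0.2, -0.2, -0.6]
opening: 0.0644
grasp_force: 30.0
```

```bash
cat > tilt.py <<'E'
from h import *
t=eyes.grab_frame('top');st=sense();T=st['ee_pos']
def pred(T,th,piv=(-21,12)):
    P=np.array([T[1]+.006,T[2]+.004]);a=np.radians(-th);f=np.array([np.cos(a),np.sin(a)]);u=np.array([-np.sin(a),np.cos(a)])
    o=[]
    for q in((159,-1),(116,-17),(147,-9)):
        w=P+((q[0]-piv[0])*f+(q[1]-piv[1])*u)/1e3;o+=[proj('top',(.496,w[0],w[1]))[0,0].round(1)]
    return o[:2],w.round(3)
g=t[213:224].mean((0,2)).astype(int);print(T.round(4),g[200:260].tolist(),'(from u=200)')
for th in range(25,76,5):print(th,*pred(T,th))
E
python3 tilt.py
```

```text
[0.4942 0.261  0.2443] [187, 187, 184, 163, 101, 46, 23, 16, 31, 55, 71, 75, 76, 76, 76, 76, 76, 76, 77, 77, 81, 92, 106, 108, 107, 109, 103, 89, 87, 100, 108, 107, 113, 119, 98, 71, 69, 81, 92, 96, 98, 98, 99, 99, 96, 89, 80, 76, 77, 78, 79, 79, 80, 80, 80, 81, 81, 81, 81, 82] (from u=200)
25 [np.float64(209.7), np.float64(225.0)] [0.41  0.158]
30 [np.float64(213.2), np.float64(228.0)] [0.402 0.146]
35 [np.float64(217.0), np.float64(231.2)] [0.393 0.135]
40 [np.float64(221.0), np.float64(234.6)] [0.382 0.124]
45 [np.float64(225.2), np.float64(238.1)] [0.371 0.115]
50 [np.float64(229.6), np.float64(241.8)] [0.359 0.106]
55 [np.float64(234.2), np.float64(245.5)] [0.346 0.099]
60 [np.float64(238.8), np.float64(249.4)] [0.333 0.092]
65 [np.float64(243.6), np.float64(253.3)] [0.319 0.087]
70 [np.float64(248.4), np.float64(257.2)] [0.305 0.083]
75 [np.float64(253.3), np.float64(261.1)] [0.29  0.081]
```

```bash
python3 - <<'E'
from h import *
t=eyes.grab_frame('top');cv2.imwrite('pics/t13.png',t)
g=t.mean(2).astype(int)
for v in range(202,240,2):print(v,' '.join('%3d'%x for x in g[v,208:256:2]))
print(sense()['ee_pos'],sense()['contact_force'])
E
```

```text
202  25  70  76  75  76  76  76  76  77  77  70  47  95  95  84  84  82  63 104 111 110 109 108 106
204  27  70  75  76  76  77  76  76  76  77  74  49  86  94  84  84  82  67  92 105 102 100  98  94
206  27  70  75  76  76  76  77  77  77  77  76  54  72  99  83  83  84  72  76  94  90  87  85  82
208  26  70  75  74  76  77  76  77  77  77  78  62  51  88  83  83  83  76  75  84  84  82  82  81
210  32  71  76  76  76  77  76  77  77  77  77  70  45  79  85  84  83  82  81  83  83  81  82  80
212  32  72  76  75  76  77  78  94 109  90  78  73  46  65  84  83  83  83  73  83  83  81  82  80
214  32  71  76  76  77  77  85 145 138 144  79  77  64  47  81  85  85  86  75  82  82  81  81  82
216  34  71  76  76  77  76  83 138 135 135  81  78  93  56  81  89  91  93  82  78  80  81  80  82
218  31  72  76  77  76  76  77  95 112  88  82  98  97  79  76  98 101 103  94  73  77  79  80  81
220  32  71  77  77  77  76  76  78  78  78  99 146 134 131  80 106 109 110 101  74  75  79  81  81
222  33  71  76  76  76  76  77  78  77  77  98 143 133 124  85 108 110 109 103  75  74  78  79  80

[... 169 characters left out ...]
93  92  87  73  74  77  79  81
228  33  72  76  77  79 123 136 139  84  77  78  85 136 121 164 128  87  85  77  71  74  76  79  81
230  35  72  75  77  76  81  98  90  77  77  78  92 135 143 142 119  84  81  70  70  73  76  79  80
232  40  74  76  76  76  77  77  77  78  77  77  79  87  89  85  84  78  76  66  69  74  76  78  80
234  39  74  76  76  77  77  77  77  77  77  77  78  78  78  78  77  76  70  64  68  73  75  78  79
236  39  73  75  76  76  76  76  77  77  77  77  78  77  78  78  78  75  65  62  67  72  74  78  80
238  40  73  75  75  76  76  77  77  76  78  77  77  77  78  77  78  75  60  60  67  72  75  77  79
[0.49550537 0.26317109 0.24608467] [0.67172889 0.62096079 0.25882198]
```

```bash
python3 - <<'E'
from h import *
F=[]
for i in range(10):
    st=sense();F.append(np.r_[st['contact_force'],st['wrist_torque']]);t=eyes.grab_frame('top')
print(st['ee_pos'].round(4),np.mean(F,0).round(3),st['opening'],st['grasp_force'],st['time_s'])
E
```

```text
[0.4964 0.2657 0.2479] [ 0.074  0.336 -0.846 -0.092  0.049 -0.001] 0.06413964399394155 29.998515844345093 31.3
```

The nuts show as blobs in the bin, around (223,215), (231,221), (220,227) and (233,228). The pan now hangs steep in the pinch. I'll go over the rim, dip inside, then draw back so that the lip hooks on the rim while tipped.

send_rows(rows=[[0.31, 0, 0, -0.01, 0], [0.31, 0, 0, -0.012, 0], [0.31, 0.008, 0, 0, 0], [0.31, 0.014, 0, 0, 0], [0.31, 0.012, 0, 0, 0], [0.31, 0.004, 0, 0.008, 0], [0.31, 0, 0, 0.014, 0], [0.31, 0, 0, 0.015, 0]])

```text
time_s: 32.15
ee_pos: [0.496, 0.3028, 0.2308]
orientation: [2.223, 2.22, -0.002]
contact_force: [0.2, 0.2, -2.1]
opening: 0.0638
grasp_force: 30.0
```

```bash
python3 tilt.py; python3 - <<'E'
from h import *
F=[]
for i in range(5):
    st=sense();F.append(st['contact_force']);t=eyes.grab_frame('top')
print(np.mean(F,0),st['ee_pos'])
E
```

```text
[0.4945 0.3019 0.2283] [186, 186, 183, 162, 101, 45, 23, 16, 32, 55, 70, 73, 68, 63, 66, 76, 86, 92, 95, 95, 96, 97, 95, 90, 81, 76, 76, 77, 78, 78, 79, 79, 80, 80, 80, 80, 81, 81, 81, 81, 80, 80, 80, 80, 79, 79, 77, 77, 76, 75, 74, 73, 77, 84, 87, 87, 87, 87, 87, 86] (from u=200)
25 [np.float64(197.0), np.float64(212.0)] [0.451 0.142]
30 [np.float64(200.6), np.float64(215.1)] [0.443 0.13 ]
35 [np.float64(204.5), np.float64(218.4)] [0.433 0.119]
40 [np.float64(208.5), np.float64(221.8)] [0.423 0.108]
45 [np.float64(212.8), np.float64(225.4)] [0.412 0.099]
50 [np.float64(217.2), np.float64(229.0)] [0.4  0.09]
55 [np.float64(221.8), np.float64(232.8)] [0.387 0.083]
60 [np.float64(226.5), np.float64(236.6)] [0.374 0.076]
65 [np.float64(231.3), np.float64(240.5)] [0.36  0.071]
70 [np.float64(236.1), np.float64(244.4)] [0.346 0.067]
75 [np.float64(241.0), np.float64(248.3)] [0.331 0.065]
[-0.20007515 -0.13733318 -1.20127592] [0.4965986  0.30263019 0.23252291]
```

send_rows(rows=[[0.31, 0, 0, 0, 0], [0.31, -0.004, 0, 0, 0], [0.31, -0.004, 0, 0, 0], [0.31, -0.004, 0, 0, 0], [0.31, -0.004, 0, 0, 0], [0.31, -0.004, 0, 0, 0], [0.31, 0, 0, 0, 0]])

```text
time_s: 33.15
ee_pos: [0.4964, 0.2824, 0.2327]
orientation: [-2.224, -2.219, -0.0]
contact_force: [-0.4, -0.2, -1.1]
opening: 0.0643
grasp_force: 30.0
```

```bash
cat > f.py <<'E'
from h import *
F=[]
for i in range(5):
    st=sense();F.append(np.r_[st['contact_force'],st['wrist_torque']]);t=eyes.grab_frame('top')
print(np.mean(F,0).round(3),st['ee_pos'].round(4),st['opening'])
print(edge(t,'top',.073,1,200,242,200,209)[1:],edge(t,'top',.073,1,232,242,241,250)[1:])
E
python3 f.py
```

```text
[-0.102 -0.163 -0.727 -0.102  0.044 -0.013] [0.4963 0.2835 0.2326] 0.06401881286763973
(np.float64(0.56), np.float64(0.4948), np.float64(0.4579), 42) (np.float64(-6.91), np.float64(0.4379), np.float64(0.3354), 2)
```

send_rows(rows=[[0.31, -0.004, 0, 0, 0], [0.31, -0.004, 0, 0, 0], [0.31, -0.004, 0, 0, 0], [0.31, 0, 0, 0, 0], [0.31, 0, 0, 0, 0]])

```text
time_s: 33.9
ee_pos: [0.4963, 0.2712, 0.2327]
orientation: [-2.223, -2.22, -0.001]
contact_force: [-0.6, 0.2, -1.2]
opening: 0.064
grasp_force: 30.0
```

```bash
python3 f.py
```

```text
[-0.202 -0.038 -1.079 -0.11   0.06  -0.002] [0.4963 0.2714 0.2326] 0.06410103997553628
(np.float64(0.51), np.float64(0.4948), np.float64(0.4579), 42) (np.float64(20.19), np.float64(0.4553), np.float64(0.3349), 1)h.py:27: RankWarning: Polyfit may be poorly conditioned
  c=np.polyfit(t,v,1);e=abs(np.polyval(c,t)-v);ok=e<max(.0015,2*np.median(e));t,v=t[ok],v[ok]
h.py:27: RankWarning: Polyfit may be poorly conditioned
  c=np.polyfit(t,v,1);e=abs(np.polyval(c,t)-v);ok=e<max(.0015,2*np.median(e));t,v=t[ok],v[ok]
h.py:27: RankWarning: Polyfit may be poorly conditioned
  c=np.polyfit(t,v,1);e=abs(np.polyval(c,t)-v);ok=e<max(.0015,2*np.median(e));t,v=t[ok],v[ok]
```

send_rows(rows=[[0.31, -0.004, 0, 0, 0], [0.31, -0.004, 0, 0, 0], [0.31, -0.004, 0, 0, 0], [0.31, -0.004, 0, 0, 0], [0.31, 0, 0, 0, 0], [0.31, 0, 0, 0, 0]])

```text
time_s: 34.75
ee_pos: [0.4963, 0.2552, 0.2327]
orientation: [-2.223, -2.22, -0.0]
contact_force: [0.1, 0.6, -0.8]
opening: 0.0639
grasp_force: 30.0
```

```bash
python3 f.py 2>/dev/null; python3 tilt.py
```

```text
[ 0.093 -0.003 -0.946 -0.1    0.055  0.034] [0.4962 0.2554 0.2326] 0.06423312381255349
(np.float64(0.53), np.float64(0.4948), np.float64(0.4579), 42) (np.float64(-2.79), np.float64(0.4427), np.float64(0.3341), 9)
[0.4963 0.2554 0.2326] [187, 187, 184, 163, 101, 46, 23, 17, 32, 55, 71, 75, 75, 76, 76, 76, 76, 76, 77, 77, 81, 93, 106, 108, 107, 109, 103, 88, 87, 100, 108, 109, 121, 137, 128, 111, 104, 105, 108, 108, 104, 100, 99, 99, 99, 100, 100, 98, 91, 81, 76, 76, 77, 78, 79, 79, 80, 80, 80, 81] (from u=200)
25 [np.float64(212.3), np.float64(227.4)] [0.405 0.147]
30 [np.float64(215.7), np.float64(230.4)] [0.396 0.134]
35 [np.float64(219.4), np.float64(233.6)] [0.387 0.123]
40 [np.float64(223.4), np.float64(236.9)] [0.377 0.112]
45 [np.float64(227.6), np.float64(240.4)] [0.365 0.103]
50 [np.float64(231.9), np.float64(244.0)] [0.353 0.094]
55 [np.float64(236.4), np.float64(247.7)] [0.341 0.087]
60 [np.float64(241.0), np.float64(251.5)] [0.327 0.081]
65 [np.float64(245.7), np.float64(255.3)] [0.313 0.075]
70 [np.float64(250.5), np.float64(259.2)] [0.299 0.072]
75 [np.float64(255.3), np.float64(263.1)] [0.285 0.069]
```

```bash
python3 - <<'E'
from h import *
t=eyes.grab_frame('top');s=eyes.grab_frame('scene');cv2.imwrite('pics/t14.png',t)
g=t.mean(2).astype(int)
for v in range(204,236,2):print(v,' '.join('%3d'%x for x in g[v,208:260:2]))
a=cv2.resize(t[190:250,200:265],None,fx=6,fy=6,interpolation=cv2.INTER_CUBIC);b=cv2.resize(s[130:235,165:275],None,fx=3.6,fy=3.6,interpolation=cv2.INTER_CUBIC)
H=min(a.shape[0],b.shape[0]);cv2.imwrite('pics/c14.png',np.hstack([a[:H],b[:H]]))
E
```

```text
204  25  70  75  75  76  76  77  76  76  76  77  76  76  55  75 109  83  83  83  73  92 107 105 103 100  98
206  25  70  76  75  76  76  76  77  77  77  76  77  77  60  54  96  84  83  83  72  75  96  92  89  86  82
208  26  71  76  75  76  76  76  77  77  77  77  79  92  86  52  91  83  82  83  78  77  83  84  83  82  81
210  32  71  76  76  76  77  77  76  77  78  78  80 109 106  52  79  87  84  84  82  78  83  83  82  81  81
212  33  71  76  76  76  76  77  94 110  91  78  78  88 107  66  60  83  83  84  83  73  83  82  81  81  81
214  33  72  76  76  76  77  84 145 138 143  80  80 119 133  90  51  83  85  86  86  76  81  82  78  80  81
216  33  71  76  76  76  76  84 138 136 135  80  80 124 134 130  50  78  90  92  93  83  77  77  79  80  81
218  31  71  75  76  77  76  77  95 112  88  80  99 103 124 109  98  74  98 101 103  94  72  76  79  80  81
220  32  72  76  76  76  77  77  77  77  77  99 146 134 134 102 165 115 107 110 111 102  74  75  78  80  81
222  33  72  76  77  76  76  77  77  77  78  98 143 134 124 103 176 162 113 110 108 103  75  75  78  80  81
224  32  71  75  76  76  93 127 103  78  77  81 103 104 109 108 176 170 114 102  99  94  76  74  77  80  80
226  32  71  76  76  82 138 133 134  82  77  77  85 135 135 142 177 178 124  93  90  82  72  74  76  79  79
228  31  71  76  76  78 122 136 139  84  77  78  86 140 122 147 168 166 122  86  83  75  71  74  76  80  80
230  38  72  76  76  77  82  99  90  76  78  78  82 118 124 122 127 123 101  82  78  69  70  74  76  79  80
232  39  72  76  76  76  76  77  77  76  78  78  77  79  79  78  79  79  76  77  72  65  68  73  75  78  80
234  38  74  75  76  76  77  77  76  77  77  77  77  79  79  78  77  77  74  73  65  63  69  73  75  77  80
```

View pics/c14.png

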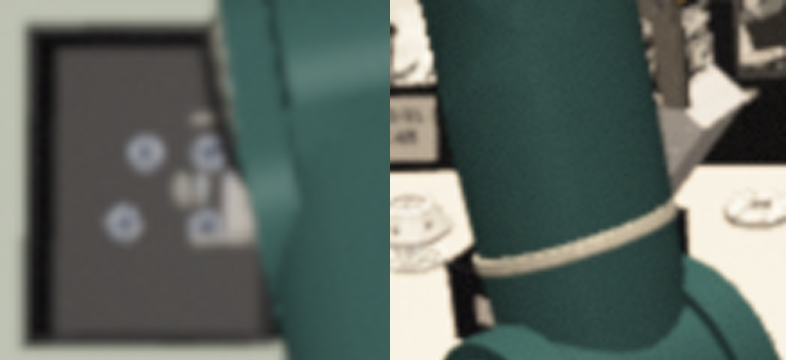

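The crop shows five or six nuts in the bin and the pan's nose edge at u=237. So the tilt is about 55° and the notch is about (y 0.341, z 0.087), at the edge of the window. I'll dip a little and draw back to the rim.

send_rows(rows=[[0.31, 0, 0, 0.005, 0], [0.31, 0, 0, 0.005, 0], [0.31, 0, 0, 0.003, 0], [0.31, -0.003, 0, 0, 0], [0.31, -0.003, 0, 0, 0], [0.31, -0.003, 0, 0, 0], [0.31, 0, 0, 0, 0], [0.31, 0, 0, 0, 0]])

```text
time_s: 35.95
ee_pos: [0.4964, 0.2462, 0.2198]
orientation: [-2.223, -2.22, -0.001]
contact_force: [-0.2, 0.3, -0.7]
opening: 0.0642
grasp_force: 30.0
```

```bash
python3 f.py 2>/dev/null; python3 - <<'E'
from h import *
g=eyes.grab_frame('top').mean(2).astype(int)
for v in range(210,232,3):print(v,' '.join('%3d'%x for x in g[v,226:252]))
E
```

```text
[ 0.273 -0.213 -0.884 -0.025  0.029  0.   ] [0.4963 0.2464 0.2197] 0.0638393613899525
(np.float64(0.51), np.float64(0.4948), np.float64(0.4579), 42) (np.float64(3.42), np.float64(0.4443), np.float64(0.3241), 10)
210  77  77  78  78  83  99 118 126 125 125 133 142 137 126  99  61  54  81  98  90  83  84  82  82  82  81
213 120  90  78  77  78  84 106 131 140 141 158 180 183 180 162 112  58  53  69  82  83  84  84  85  85  84
216 135 102  80  78  80  94 124 141 134 138 163 182 184 183 179 160 110  58  61  81  89  90  91  92  93  93
219  79  78  91 115 130 117 120 137 125 114 147 179 184 183 182 180 172 149 107  82  98 105 107 106 108 108
222  77  80  98 127 143 136 134 143 125 108 145 179 184 183 183 182 183 182 175 154 123 111 111 110 109 107
225  78  77  78  80  85  94 111 128 134 136 157 180 184 183 183 183 182 183 182 173 143 110  97  95  95  93
228  77  76  77  78  87 117 143 136 124 137 160 171 173 172 170 170 171 171 170 167 154 120  92  85  83  80
231  77  77  78  78  83  89  96  97  94  93  93  91  91  94  93  92  88  75  68  69  91 111  95  80  76  69
```

send_rows(rows=[[0.31, -0.002, 0, -0.001, 0], [0.31, -0.002, 0, -0.001, 0], [0.31, -0.002, 0, 0, 0], [0.31, -0.002, 0, 0, 0], [0.31, 0, 0, 0, 0], [0.31, 0, 0, 0, 0]])

```text
time_s: 36.85
ee_pos: [0.4963, 0.2382, 0.2216]
orientation: [2.223, 2.22, 0.0]
contact_force: [-0.5, 0.7, -0.2]
opening: 0.0642
grasp_force: 30.0
```

```bash
python3 f.py 2>/dev/null; python3 - <<'E'
from h import *
g=eyes.grab_frame('top').mean(2).astype(int)
for v in range(210,232,3):print(v,' '.join('%3d'%x for x in g[v,226:258]))
E
python3 tilt.py | tail -8
```

```text
[-0.003  0.01  -0.833 -0.001  0.027 -0.021] [0.4963 0.2384 0.2216] 0.06365859409302119
(np.float64(0.52), np.float64(0.4948), np.float64(0.4579), 42) (np.float64(0.71), np.float64(0.4443), np.float64(0.3233), 10)
210  77  78  78  77  77  81 101 125 126 126 127 135 145 146 143 141 139 128 100  61  54  77  95  88  82  82  82  83  83  82  79  76
213 120  90  79  78  78  85 107 132 140 139 137 151 180 185 184 183 182 178 162 112  60  59  76  83  84  84  84  84  85  85  82  78
216 135 102  81  77  80  94 124 141 135 138 149 162 182 184 184 183 183 183 180 161 110  58  55  73  87  91  92  93  95  94  93  86
219  79  80  90 114 130 117 119 137 124 100 102 143 178 184 184 183 183 183 184 182 174 151 107  80  96 105 107 108 109 109 109 100
222  77  81  98 127 143 136 134 142 125  91  97 143 179 185 184 184 183 183 184 184 185 183 173 150 121 111 110 109 108 107 105 100
225  78  77  78  81  85  94 112 128 134 125 119 146 179 185 184 185 184 183 184 185 185 183 178 165 141 109  97  94  93  91  89  82
228  77  78  76  77  86 114 140 136 126 140 153 153 169 174 174 171 172 172 172 171 172 173 172 167 150 116  92  84  84  80  73  68
231  78  78  76  78  78  81  90  96  97  95  93  92  91  92  95  93  89  80  70  73 111 154 174 177 171 152 109  81  76  68  65  66
40 [np.float64(229.4), np.float64(242.8)] [0.36  0.102]
45 [np.float64(233.4), np.float64(246.2)] [0.348 0.092]
50 [np.float64(237.7), np.float64(249.8)] [0.336 0.083]
55 [np.float64(242.1), np.float64(253.4)] [0.323 0.076]
60 [np.float64(246.6), np.float64(257.2)] [0.31 0.07]
65 [np.float64(251.3), np.float64(261.0)] [0.296 0.064]
70 [np.float64(256.0), np.float64(264.8)] [0.282 0.061]
75 [np.float64(260.8), np.float64(268.7)] [0.268 0.058]
```

Nose at 237.1 gives a tilt of about 50° and the notch at about (0.337, 0.084), inside the window. I'll centre it a bit more and hold.

send_rows(rows=[[0.31, -0.002, 0, 0.003, 0], [0.31, -0.003, 0, 0.003, 0], [0.31, 0, 0, 0, 0], [0.31, 0, 0, 0, 0], [0.31, -0.002, 0, 0.001, 0], [0.31, -0.002, 0, 0.001, 0], [0.31, 0, 0, 0, 0], [0.31, 0, 0, 0, 0]])

```text
time_s: 38.0
ee_pos: [0.4963, 0.2292, 0.2136]
orientation: [2.223, 2.22, 0.0]
contact_force: [0.6, 0.5, -0.5]
opening: 0.0641
grasp_force: 30.0
```

```bash
python3 f.py 2>/dev/null; python3 - <<'E'
from h import *
g=eyes.grab_frame('top').mean(2).astype(int)
for v in (213,219,222,225):print(v,' '.join('%3d'%x for x in g[v,230:266]))
E
python3 tilt.py | tail -11
```

```text
[-0.146  0.259 -0.493  0.009  0.092  0.005] [0.4963 0.2293 0.2137] 0.06388415824034308
(np.float64(0.52), np.float64(0.4948), np.float64(0.4579), 42) (np.float64(0.58), np.float64(0.4443), np.float64(0.3232), 10)
213  78  84 107 132 141 139 144 160 181 185 185 184 184 184 184 185 186 185 177 149  89  50  63  82  85  84  85  84  84  85  85  80  73  78  82  82
219 130 117 120 137 124 101 112 151 179 185 185 186 185 185 185 186 186 186 182 177 171 153 113  74  81 102 108 109 109 109 109 105  91  73  72  74
222 143 136 133 142 124  96 116 158 180 185 185 186 185 184 185 186 186 186 182 178 174 173 171 162 140 116 109 108 108 106 105 104  94  78  72  75
225  85  94 112 128 134 129 137 163 181 186 186 186 185 185 186 186 187 186 182 177 173 172 172 169 156 125 100  94  92  91  88  82  74  71  72  73
25 [np.float64(221.9), np.float64(236.8)] [0.379 0.128]
30 [np.float64(225.2), np.float64(239.7)] [0.37  0.115]
35 [np.float64(228.8), np.float64(242.7)] [0.361 0.104]
40 [np.float64(232.6), np.float64(246.0)] [0.35  0.094]
45 [np.float64(236.6), np.float64(249.3)] [0.339 0.084]
50 [np.float64(240.8), np.float64(252.8)] [0.327 0.075]
55 [np.float64(245.1), np.float64(256.5)] [0.314 0.068]
60 [np.float64(249.6), np.float64(260.2)] [0.301 0.062]
65 [np.float64(254.2), np.float64(263.9)] [0.287 0.056]
70 [np.float64(258.9), np.float64(267.7)] [0.273 0.053]
75 [np.float64(263.7), np.float64(271.6)] [0.258 0.05 ]
```

send_rows(rows=[[0.31, -0.003, 0, 0, 0], [0.31, -0.003, 0, 0, 0], [0.31, 0, 0, 0, 0], [0.31, -0.003, 0, 0, 0], [0.31, 0, 0, 0, 0], [0.31, 0, 0, 0, 0]])

```text
time_s: 38.95
ee_pos: [0.4963, 0.2202, 0.2137]
orientation: [-2.223, -2.22, -0.0]
contact_force: [0.2, 0.3, 0.5]
opening: 0.0641
grasp_force: 30.0
```

```bash
python3 f.py 2>/dev/null; python3 - <<'E'
from h import *
g=eyes.grab_frame('top').mean(2).astype(int)
for v in (213,222,225):print(v,' '.join('%3d'%x for x in g[v,230:266]))
E
python3 tilt.py | tail -9|head -6
```

```text
[ 0.132  0.017 -0.583 -0.002  0.066  0.007] [0.4963 0.2203 0.2136] 0.06428307804356377
(np.float64(0.5), np.float64(0.4948), np.float64(0.4579), 42) (np.float64(0.32), np.float64(0.4443), np.float64(0.3232), 10)
213  77  84 107 132 140 138 129 117 146 181 187 186 185 185 184 186 186 186 186 185 180 176 172 155 108  59  59  88 103  91  85  84  85  85  86  88
222 142 137 134 142 124  90  81 105 150 181 187 187 187 186 185 186 186 187 187 185 181 177 176 176 175 175 174 168 150 123 111 109 107 106 104 103
225  85  95 112 128 134 125 110 111 150 181 187 187 187 187 186 186 187 187 187 185 181 176 174 174 174 173 173 172 166 146 111  94  92  91  89  84
35 [np.float64(231.7), np.float64(245.6)] [0.352 0.104]
40 [np.float64(235.4), np.float64(248.9)] [0.342 0.094]
45 [np.float64(239.4), np.float64(252.2)] [0.33  0.084]
50 [np.float64(243.6), np.float64(255.7)] [0.318 0.075]
55 [np.float64(247.9), np.float64(259.3)] [0.305 0.068]
60 [np.float64(252.4), np.float64(263.0)] [0.292 0.062]
```

send_rows(rows=[[0.31, 0, 0, 0.003, 0], [0.31, 0, 0, 0.003, 0], [0.31, 0, 0, 0.003, 0], [0.31, 0, 0, 0, 0], [0.31, 0, 0, 0, 0]])

```text
time_s: 39.8
ee_pos: [0.4961, 0.2203, 0.2044]
orientation: [-2.222, -2.22, 0.001]
contact_force: [-0.5, 1.5, -0.5]
opening: 0.0638
grasp_force: 30.0
```

```bash
python3 f.py 2>/dev/null; python3 f.py 2>/dev/null|head -1; python3 - <<'E'
from h import *
g=eyes.grab_frame('top').mean(2).astype(int)
for v in (213,222,225):print(v,' '.join('%3d'%x for x in g[v,230:266]))
E
python3 tilt.py | tail -9|head -6
```

```text
[ 0.032  1.017 -0.595  0.101  0.099  0.059] [0.4962 0.2203 0.2047] 0.0640535678526489
(np.float64(0.52), np.float64(0.4948), np.float64(0.4579), 42) (np.float64(0.29), np.float64(0.4443), np.float64(0.3232), 10)
[-0.236  0.747 -0.283  0.101  0.114  0.043] [0.4962 0.2203 0.2046] 0.06394468683868552
213  78  84 105 132 141 142 156 174 184 186 186 186 185 185 187 187 188 187 185 181 178 177 175 159 117  65  55  84 102  93  85  84  85  84  86  86
222 143 136 133 141 125 104 146 184 188 188 187 187 186 186 187 188 188 187 185 182 179 178 178 178 178 177 176 170 151 124 111 108 108 106 104 102
225  84  94 112 128 134 134 158 185 189 188 188 187 187 186 188 187 188 187 185 181 177 176 175 175 175 175 175 174 168 148 111  94  91  90  88  82
35 [np.float64(232.0), np.float64(245.9)] [0.352 0.095]
40 [np.float64(235.7), np.float64(249.1)] [0.341 0.085]
45 [np.float64(239.7), np.float64(252.4)] [0.33  0.075]
50 [np.float64(243.9), np.float64(255.9)] [0.318 0.066]
55 [np.float64(248.2), np.float64(259.5)] [0.305 0.059]
60 [np.float64(252.6), np.float64(263.1)] [0.292 0.053]
```

send_rows(rows=[[0.31, 0, 0, -0.004, 0], [0.31, 0, 0, -0.003, 0], [0.31, -0.002, 0, 0, 0], [0.31, -0.003, 0, 0, 0], [0.31, -0.003, 0, 0, 0], [0.31, 0, 0, 0.003, 0], [0.31, 0, 0, 0.003, 0], [0.31, 0, 0, 0, 0]])

```text
time_s: 41.2
ee_pos: [0.496, 0.2123, 0.205]
orientation: [-2.223, -2.22, 0.001]
contact_force: [0.2, 0.8, -0.8]
opening: 0.0636
grasp_force: 30.0
```

```bash
python3 f.py 2>/dev/null;  python3 - <<'E'
from h import *
g=eyes.grab_frame('top').mean(2).astype(int)
for v in (213,222,225):print(v,' '.join('%3d'%x for x in g[v,230:266]))
E
python3 tilt.py | tail -10|head -6
```

```text
[-0.292  0.38  -0.824  0.138  0.038  0.007] [0.4962 0.2124 0.2055] 0.06376171736245731
(np.float64(0.52), np.float64(0.4948), np.float64(0.4579), 42) (np.float64(0.34), np.float64(0.4443), np.float64(0.3232), 10)
213  78  85 106 132 141 138 131 122 151 181 186 187 187 187 186 187 187 187 188 187 183 180 178 178 178 177 174 158 110  58  59  89 106  93  84  84
222 143 137 133 142 124  90  85 119 161 182 188 188 188 187 187 187 188 188 189 187 184 181 180 179 179 179 179 179 178 179 176 171 153 126 111 108
225  84  94 111 128 133 124 113 125 162 184 188 188 188 188 187 187 188 188 189 187 184 180 178 177 177 177 177 176 176 176 175 174 165 141 107  92
30 [np.float64(231.0), np.float64(245.4)] [0.353 0.107]
35 [np.float64(234.5), np.float64(248.4)] [0.344 0.096]
40 [np.float64(238.2), np.float64(251.6)] [0.334 0.086]
45 [np.float64(242.2), np.float64(254.9)] [0.322 0.076]
50 [np.float64(246.3), np.float64(258.4)] [0.31  0.067]
55 [np.float64(250.6), np.float64(261.9)] [0.298 0.06 ]
```

Nose at 237.9 and fold at 250 give about 39° near the rim, likely inside but marginal. I'll do one decisive pass: kick steeper, then come down onto the rim from above.

send_rows(rows=[[0.31, 0.028, 0, -0.04, 0], [0.31, 0.015, 0, -0.025, 0], [0.31, 0.007, 0, -0.014, 0], [0.31, 0, 0, -0.006, 0], [0.31, -0.004, 0, 0.008, 0], [0.31, -0.008, 0, 0.02, 0], [0.31, -0.008, 0, 0.035, 0], [0.31, 0, 0, 0, 0]])

```text
time_s: 42.35
ee_pos: [0.4945, 0.237, 0.2234]
orientation: [2.228, 2.214, -0.012]
contact_force: [-0.1, 0.2, 0.5]
opening: 0.0652
grasp_force: 30.0
```

```bash
python3 f.py 2>/dev/null;  python3 - <<'E'
from h import *
g=eyes.grab_frame('top').mean(2).astype(int)
for v in (213,219,222,225,228):print(v,' '.join('%3d'%x for x in g[v,222:262]))
E
python3 tilt.py | tail -10
```

```text
[ 0.012  0.24  -0.476 -0.077  0.064  0.003] [0.4961 0.2418 0.2272] 0.06501351766686228
(np.float64(0.52), np.float64(0.4948), np.float64(0.4579), 42) (np.float64(1.12), np.float64(0.4443), np.float64(0.3233), 10)
213 124 137 139 138 120  91  78  76  78  83 106 132 140 138 129 102  81  78  91 132 154 109  54  57  76  83  84  84  84  84  85  85  81  74  79  82  82  82  82  81
219  81  85  85  83  79  80  90 115 130 117 119 137 124  98  86  80  79  78  96 141 177 181 172 149 106  81  97 105 107 107 108 109 109 100  77  72  75  76  76  79
222  78  77  77  77  79  81  98 127 143 137 133 142 124  90  78  78  79  79  97 142 177 184 183 182 176 156 126 112 110 110 109 107 105 100  88  76  74  74  77  77
225 129  96  78  77  78  78  78  80  85  95 112 128 134 125 107  85  78  80  99 145 179 184 183 184 181 170 141 109  98  95  94  93  89  84  76  72  74  74  76  77
228 139 112  85  78  78  78  78  77  86 114 138 133 126 139 146 122 107 108 117 142 167 171 169 169 169 167 153 118  91  84  83  81  75  70  70  70  73  75  74  76
30 [np.float64(220.2), np.float64(234.8)] [0.384 0.13 ]
35 [np.float64(223.9), np.float64(238.0)] [0.374 0.118]
40 [np.float64(227.8), np.float64(241.2)] [0.364 0.108]
45 [np.float64(231.9), np.float64(244.7)] [0.352 0.098]
50 [np.float64(236.1), np.float64(248.3)] [0.34 0.09]
55 [np.float64(240.6), np.float64(251.9)] [0.328 0.082]
60 [np.float64(245.1), np.float64(255.7)] [0.314 0.076]
65 [np.float64(249.8), np.float64(259.5)] [0.301 0.071]
70 [np.float64(254.6), np.float64(263.4)] [0.286 0.067]
75 [np.float64(259.4), np.float64(267.3)] [0.272 0.064]
```

Nose at 241, tilt about 55°, notch at about (0.326, 0.08): right at the rim, touching lightly and holding. Next I'll lift off, move to clear bench and bring the nose down.

send_rows(rows=[[0.31, 0, 0, 0, 0], [0.31, 0, 0, 0, 0], [0.31, 0.004, 0, 0, 0], [0.31, 0, 0, -0.02, 0], [0.31, 0, 0, -0.035, 0], [0.31, -0.02, 0, -0.01, 0], [0.31, -0.03, 0, 0, 0], [0.31, -0.03, 0, 0, 0]])

```text
time_s: 43.5
ee_pos: [0.4963, 0.1661, 0.2931]
orientation: [2.221, 2.222, 0.002]
contact_force: [0.5, -0.2, -1.4]
opening: 0.0655
grasp_force: 30.0
```

send_rows(rows=[[0.31, -0.025, 0, 0, 0], [0.31, -0.012, 0, 0, 0], [0.31, 0, 0, 0.02, 0], [0.31, 0, 0, 0.03, 0], [0.31, 0, 0, 0.03, 0], [0.31, 0, 0, 0.02, 0], [0.31, 0, 0, 0.01, 0], [0.31, 0, 0, 0, 0]])

```text
time_s: 44.3
ee_pos: [0.4956, 0.1296, 0.1817]
orientation: [-2.222, -2.221, 0.003]
contact_force: [-0.1, -0.4, -1.0]
opening: 0.065
grasp_force: 30.0
```

```bash
python3 f.py 2>/dev/null;  python3 tilt.py | tail -9; python3 - <<'E'
from h import *
t=eyes.grab_frame('top');g=t.mean(2).astype(int)
for v in (216,219,222,225):print(v,' '.join('%3d'%x for x in g[v,244:310]))
# nuts in the bin
b=g[200:242,210:240];m=((b>95)*255).astype(np.uint8);n,_,s,c=cv2.connectedComponentsWithStats(m);print([(c[i].round(1).tolist(),int(s[i,4])) for i in range(1,n)])
E
```

```text
[-0.062 -0.18  -0.647 -0.12   0.028 -0.013] [0.497  0.1296 0.1837] 0.06551949167751736
(np.float64(0.53), np.float64(0.4948), np.float64(0.4579), 42) (np.float64(0.54), np.float64(0.4443), np.float64(0.3232), 10)
35 [np.float64(261.3), np.float64(275.2)] [0.261 0.074]
40 [np.float64(264.7), np.float64(278.1)] [0.251 0.063]
45 [np.float64(268.4), np.float64(281.3)] [0.24  0.054]
50 [np.float64(272.2), np.float64(284.5)] [0.228 0.045]
55 [np.float64(276.3), np.float64(287.9)] [0.215 0.038]
60 [np.float64(280.5), np.float64(291.4)] [0.201 0.032]
65 [np.float64(284.8), np.float64(295.0)] [0.188 0.026]
70 [np.float64(289.3), np.float64(298.7)] [0.173 0.022]
75 [np.float64(293.8), np.float64(302.4)] [0.159 0.02 ]
216  52  58 109 160 182 187 187 187 187 187 187 187 187 187 187 187 187 187 187 187 187 187 187 187 187 188 187 187 187 187 187 186 183 179 181 182 182 181 181 181 182 182 182 180 174 166 163 163 163 164 163 163 160 144 102  62  75  95  87  82  97 104 105 105 105 105
219  52  57 109 159 182 186 187 187 187 187 187 187 187 187 187 186 187 187 187 187 187 187 187 187 187 187 187 187 187 187 187 186 183 180 182 183 182 182 182 182 182 182 183 180 174 167 164 164 163 163 163 163 162 161 154 134 112 103  79  83 100 104 105 104 103  98
222  53  57 108 159 182 187 187 187 188 187 187 187 186 187 187 187 187 187 187 187 187 187 187 187 187 186 186 187 187 187 187 186 184 180 182 182 182 182 182 181 182 182 182 181 174 167 165 164 164 164 164 163 163 163 163 157 134  89  68  82  90  89  89  84  75  68
225  52  57 108 159 182 187 187 187 187 187 187 186 187 187 187 187 187 187 187 187 187 187 187 186 187 187 187 187 187 187 187 187 185 182 183 183 182 183 182 182 182 182 183 180 174 166 164 163 163 161 162 161 161 162 161 157 138  85  60  78  80  77  68  65  64  66
[([13.9, 14.9], 38), ([23.2, 21.1], 119), ([10.2, 26.8], 37)]
```

Tilt about 55°, confirmed. I'll lay the pan down along an arc with its nose on the bench.

send_rows(rows=[[0.31, 0, 0, 0.015, 0], [0.31, 0, 0, 0.012, 0], [0.31, -0.012, 0, 0.01, 0], [0.31, -0.013, 0, 0.009, 0], [0.31, -0.013, 0, 0.009, 0], [0.31, -0.01, 0, 0.012, 0], [0.31, -0.01, 0, 0.012, 0], [0.31, -0.01, 0, 0.012, 0]])

```text
time_s: 45.45
ee_pos: [0.4957, 0.0608, 0.0902]
orientation: [-2.223, -2.219, 0.001]
contact_force: [0.2, 0.4, -0.5]
opening: 0.0654
grasp_force: 30.0
```

send_rows(rows=[[0.31, -0.007, 0, 0.014, 0], [0.31, -0.007, 0, 0.014, 0], [0.31, -0.007, 0, 0.014, 0], [0.31, -0.003, 0, 0.01, 0], [0.31, -0.002, 0, 0.006, 0], [0.31, 0, 0, 0, 0]])

```text
time_s: 46.05
ee_pos: [0.4955, 0.0349, 0.0327]
orientation: [-2.223, -2.219, 0.002]
contact_force: [0.1, 0.3, 0.8]
opening: 0.0651
grasp_force: 30.0
```

```bash
python3 f.py 2>/dev/null; python3 - <<'E'
from h import *
g=eyes.grab_frame('top').mean(2).astype(int)
for v in (216,222):print(v,' '.join('%3d'%x for x in g[v,265:325]))
T=sense()['ee_pos'];print([proj('top',(.496,T[1]+.006+d,.015))[0,0].round(1) for d in(.180,.137)])
E
```

```text
[-0.023  0.097 -0.133 -0.033  0.162  0.049] [0.4962 0.0355 0.0339] 0.06538816258029204
(np.float64(0.54), np.float64(0.4948), np.float64(0.4579), 42) (np.float64(0.35), np.float64(0.4443), np.float64(0.3232), 10)
216 187 187 187 187 187 187 187 188 187 187 187 187 187 187 186 182 181 189 187 185 185 184 184 184 185 185 186 186 186 190 194 195 195 195 194 195 194 194 194 194 194 195 195 194 195 195 195 195 194 194 195 194 194 194 194 194 195 194 194 194
222 187 186 187 186 187 186 187 187 187 187 187 187 187 187 184 176 170 186 187 186 185 185 185 184 185 185 186 186 187 192 196 197 197 196 196 196 195 195 195 195 195 195 195 195 195 195 195 195 194 194 194 194 195 194 195 194 194 194 194 195
[np.float64(278.3), np.float64(291.2)]
```

The floor brightness (194) and position say the pan is nearly flat. Now the last few mm, then release, lift away, and check.

send_rows(rows=[[0.31, 0, 0, 0.003, 0], [0.31, 0, 0, 0.002, 0], [0.31, 0, 0, 0, 0], [0, 0, 0, 0, 0], [0, 0, 0, 0, 0], [0, 0, 0, 0, 0], [0, 0, 0, 0, 0]])

```text
time_s: 47.05
ee_pos: [0.496, 0.0353, 0.0285]
orientation: [-2.222, -2.22, 0.0]
contact_force: [-0.1, 0.0, -0.6]
opening: 0.0919
grasp_force: 0.0
```

send_rows(rows=[[0, 0, 0, -0.015, 0], [0, 0, 0, -0.03, 0], [0, 0, 0, -0.04, 0], [0, 0, 0, -0.05, 0], [0, 0, 0, -0.05, 0], [0, 0, 0, -0.04, 0], [0, 0, 0, 0, 0]])

```text
time_s: 47.75
ee_pos: [0.4991, 0.0349, 0.259]
orientation: [2.221, 2.217, 0.015]
contact_force: [-0.5, 0.6, -0.0]
opening: 0.0918
grasp_force: 0.0
```

send_rows(rows=[[0, -0.03, 0, 0, 0], [0, -0.045, 0, 0, 0], [0, -0.045, 0, 0, 0], [0, -0.045, 0, 0, 0], [0, -0.02, 0, 0, 0], [0, 0, 0, 0, 0]])

```text
time_s: 48.35
ee_pos: [0.4945, -0.1535, 0.2538]
orientation: [2.23, 2.212, -0.002]
contact_force: [0.9, 0.3, -0.3]
opening: 0.0916
grasp_force: 0.0
```

```bash
python3 f.py 2>/dev/null; python3 - <<'E'
from h import *
t=eyes.grab_frame('top');s=eyes.grab_frame('scene');cv2.imwrite('pics/tend.png',t);cv2.imwrite('pics/send.png',s)
g=t.mean(2).astype(int)
for v in (216,222):print(v,' '.join('%3d'%x for x in g[v,275:350]))
print('bin')
for v in range(206,234,2):print(v,' '.join('%3d'%x for x in g[v,212:244]))
print('noselevel',[proj('top',(.496,y,.036))[0].round(1) for y in(.0,.184)])
t0=cv2.imread('pics/top0.png');d=cv2.absdiff(t,t0).max(2);m=((d>40)*255).astype(np.uint8);n,_,S,c=cv2.connectedComponentsWithStats(m);print([(S[i].tolist()) for i in range(1,n) if S[i,4]>12])
E
```

```text
[ 0.154  0.256 -0.379 -0.061  0.052  0.013] [ 0.4959 -0.1481  0.2533] 0.09196253671706973
(np.float64(0.54), np.float64(0.4948), np.float64(0.458), 42) (np.float64(0.3), np.float64(0.4443), np.float64(0.3232), 10)
216 182 182 182 182 181 173 168 180 180 179 179 179 178 178 179 179 180 179 181 187 190 190 190 190 190 190 190 190 189 189 190 190 189 190 190 190 189 190 190 190 189 190 190 189 189 190 189 189 189 189 189 190 190 190 190 191 191 191 189 174 143 150 176 182 182 183 182 182 182 182 182 182 182 182 182
222 182 182 182 182 180 174 171 182 181 180 179 179 178 178 180 179 180 180 181 188 191 191 191 191 191 191 191 191 190 190 190 190 190 190 189 190 190 189 189 189 189 189 189 189 189 189 189 189 189 189 189 190 190 190 190 190 191 191 189 174 142 149 176 182 183 183 183 182 182 183 182 182 183 182 182
bin
206  71  71  73  72  73  73  72  72  73  74  72  73  73  73  74  74  73  74  74  74  74  75  75  74  74  75  75  75  75  74  74  66
208  72  73  72  73  74  74  73  73  74  73  74  73  74  74  73  74  74  73  74  74  75  75  74  75  75  75  75  75  75  75  74  66
210  72  7
[... 1663 characters left out ...]
, 185, 2, 28, 55], [351, 191, 3, 24, 43], [221, 213, 6, 5, 26], [229, 213, 9, 11, 55], [335, 213, 1, 17, 17], [218, 224, 6, 6, 28], [231, 225, 6, 6, 27], [432, 269, 17, 29, 130], [427, 282, 40, 32, 242], [462, 294, 4, 9, 24], [395, 304, 64, 68, 1071], [41, 311, 165, 109, 8668], [101, 314, 4, 4, 13], [424, 324, 4, 5, 13], [97, 326, 8, 2, 15], [382, 350, 64, 70, 2319], [355, 378, 7, 7, 33], [369, 381, 11, 11, 78], [378, 381, 4, 4, 13], [356, 385, 14, 8, 33], [346, 387, 4, 6, 15], [367, 393, 17, 11, 102], [351, 394, 8, 10, 28], [327, 396, 23, 11, 87], [348, 397, 16, 23, 144], [272, 401, 66, 19, 504], [362, 400, 6, 20, 57], [372, 402, 8, 18, 35], [189, 406, 21, 14, 129], [203, 408, 36, 12, 273]]
```

```bash
python3 - <<'E'
from h import *
t=cv2.imread('pics/tend.png');t0=cv2.imread('pics/top0.png');g=t.mean(2).astype(int)
print('pan interior',g[214:228,284:332].min(),g[214:228,284:332].max(),'rows',[int(x) for x in g[206:236,310]])
for v in range(217,227):print(v,[tuple(int(c) for c in t[v,u]) for u in range(227,237)])
print('flat nut',[tuple(int(c) for c in t[215,u]) for u in range(219,229)])
print('bench diffs',[[u,v] for v,u in np.argwhere(cv2.absdiff(t,t0).max(2)[150:300,150:345]>30)][::12])
print('hopper',[tuple(int(c) for c in t[v,367]) for v in range(165,176)],'\n',[tuple(int(c) for c in t0[v,367]) for v in range(165,176)])
E
```

```text
pan interior 175 192 rows [182, 182, 182, 179, 172, 172, 158, 171, 187, 190, 190, 190, 191, 190, 190, 189, 190, 190, 190, 190, 189, 188, 188, 189, 185, 168, 169, 179, 182, 182]
217 [(84, 83, 86), (74, 75, 78), (74, 76, 79), (75, 77, 80), (82, 83, 85), (109, 107, 107), (134, 130, 129), (139, 133, 132), (140, 134, 132), (130, 125, 124)]
218 [(74, 75, 79), (77, 78, 81), (84, 87, 90), (90, 95, 97), (85, 89, 92), (98, 99, 101), (120, 119, 120), (120, 118, 119), (115, 112, 113), (102, 100, 101)]
219 [(74, 75, 79), (85, 87, 90), (107, 112, 114), (120, 127, 129), (108, 114, 116), (113, 116, 117), (131, 133, 132), (117, 119, 121), (92, 94, 97), (79, 81, 84)]
220 [(76, 77, 81), (91, 95, 99), (120, 126, 129), (135, 143, 145), (124, 130, 132), (128, 130, 130), (145, 147, 145), (128, 130, 130), (91, 93, 96), (74, 76, 80)]
221 [(77, 79, 82), (94, 98, 103), (123, 130, 134), (137, 145, 148), (129, 136, 138), (131, 134, 136), (144, 146, 146), (127, 129, 129), (88, 91, 93), (74, 76, 79)]
222 [(75, 77, 81), (90, 94, 98), (116, 123, 128), (131, 139, 143), (126, 133, 136), (124, 129, 132), (134, 138, 139
[... 1102 characters left out ...]
.int64(69)], [np.int64(185), np.int64(70)], [np.int64(81), np.int64(72)], [np.int64(185), np.int64(73)], [np.int64(69), np.int64(75)], [np.int64(67), np.int64(76)], [np.int64(86), np.int64(76)], [np.int64(83), np.int64(77)], [np.int64(81), np.int64(78)], [np.int64(72), np.int64(79)], [np.int64(185), np.int64(80)]]
hopper [(168, 166, 163), (172, 170, 167), (172, 170, 167), (172, 170, 167), (172, 170, 167), (172, 170, 167), (173, 170, 167), (173, 171, 167), (173, 171, 168), (169, 167, 163), (154, 152, 147)] 
 [(162, 159, 156), (148, 145, 142), (127, 124, 120), (126, 122, 118), (142, 139, 136), (147, 146, 143), (158, 156, 153), (162, 159, 156), (156, 154, 151), (142, 139, 136), (129, 127, 122)]
```

All checks agree: four flat nuts and two on edge are in the bin, nothing is stray on the bench or in the pan, the bin has not moved, and the arm is clear. I'll hand in.

```bash
python3 -c "
from bench import finish_job;print(finish_job())"
```

```text
the job is handed in; nothing more can be done
None
```

I handed the job in at about 49 s of 72; no verdict came back. By the top camera, the gate is shut, four nuts lie flat in the bin with two more that look to be standing on edge, the empty pan is flat on the bench and released, and the bin and other things look unmoved. The least certain part is the tip at the rim (step 4): the nuts fell out at about 35° as the pan slid past the rim, so I re-hooked it empty at about 55°.

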